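Fit the J-hook that suits the stand and hang the wheels for spraying

TASK

Get the trolley wheels hung up for spraying: find by trial the one of the three J-hook heads whose holes drop fully down over the stand's two dowel pins with its hook pointing out to the front, seat it there and turn both latches in over its foot plate so that it cannot tip. Then lift every wheel out of the rack by its rim and hook the rim over that J-hook so that it hangs freely; leave the heads that do not fit lying flat on the table, and do not disturb the spray can, the tape measure or the red tin.

Things in the scene. Friction and masses are not known exactly. Their poses are not given: they have to be found in the camera images.
- stand: fixed stand: blue square post on a bolted foot; origin under its middle, front = -x. On top, 210 mm up, a level head, 104 (x) by 80 (y) mm, with a steel dowel insert let in flush (stays there): two brass pins, 10 mm diameter, 11 mm tall, tapered tips, stand at (x, y) and (-x, -y) from its centre: (0, 24), (-16, 24) or (-32, 24) mm, differing from start to start
- stand_seat (a point): centre of the stand's head, flush top, axes as the stand's. A fitted head has its origin here, its underside on the head and its x axis along this x, so its bar runs out to the front (-x); a head that does not fit stays up on the pin tips, 11 mm higher
- latch_left (a joint): turn latch on the stand's left (+y) side, vertical pivot at (12, +53) mm from the stand's centre, stays where it is left (about 2 N at the knob). 0 = open, arm pointing to the stand's front (-x); pi/2 = arm square in over the foot plate; below 0 = swung outward; stops at -0.4 and 1.65. A head can be lowered past it while it reads below 0.1
- latch_left_knob (a point): middle height of that latch's upright red knob, 12 mm diameter, standing on the latch's flat arm; 22 mm from the pivot; arm top 18 mm and knob top 43 mm above the stand's head
- latch_right (a joint): turn latch on the stand's right (-y) side, vertical pivot at (12, -53) mm from the stand's centre, stays where it is left (about 2 N at the knob). 0 = open, arm pointing to the stand's front (-x); pi/2 = arm square in over the foot plate; below 0 = swung outward; stops at -0.4 and 1.65. A head can be lowered past it while it reads below 0.1
- latch_right_knob (a point): middle height of that latch's upright red knob, 12 mm diameter, standing on the latch's flat arm; 22 mm from the pivot; arm top 18 mm and knob top 43 mm above the stand's head
- hook_head_1: loose steel J-hook head, 0.9 kg; three look alike but for their holes. Foot plate 100 (x) by 76 (y) by 12 mm, origin at the centre of its underside; lies flat at the start. Two 12.5 mm through-holes at (x, y) and (-x, -y): one head has (0, 24), one (-16, 24), one (-32, 24) mm; which is which is not told. Grip rib on the middle of the plate: 14 mm thick (y), 36 mm long (x), top at z = 58 mm
- hook_head_1_bar (a point): point on the centre line of that head's bar, (-80, 0, 36) mm from the head's origin. The round bar, 10 mm diameter, runs level from the rib along -x to x = -178 mm, where it turns up; the tip is at x = -192 mm, its top at z = 61 mm
- hook_head_2: loose steel J-hook head, 0.9 kg; three look alike but for their holes. Foot plate 100 (x) by 76 (y) by 12 mm, origin at the centre of its underside; lies flat at the start. Two 12.5 mm through-holes at (x, y) and (-x, -y): one head has (0, 24), one (-16, 24), one (-32, 24) mm; which is which is not told. Grip rib on the middle of the plate: 14 mm thick (y), 36 mm long (x), top at z = 58 mm
- hook_head_2_bar (a point): point on the centre line of that head's bar, (-80, 0, 36) mm from the head's origin. The round bar, 10 mm diameter, runs level from the rib along -x to x = -178 mm, where it turns up; the tip is at x = -192 mm, its top at z = 61 mm
- hook_head_3: loose steel J-hook head, 0.9 kg; three look alike but for their holes. Foot plate 100 (x) by 76 (y) by 12 mm, origin at the centre of its underside; lies flat at the start. Two 12.5 mm through-holes at (x, y) and (-x, -y): one head has (0, 24), one (-16, 24), one (-32, 24) mm; which is which is not told. Grip rib on the middle of the plate: 14 mm thick (y), 36 mm long (x), top at z = 58 mm
- hook_head_3_bar (a point): point on the centre line of that head's bar, (-80, 0, 36) mm from the head's origin. The round bar, 10 mm diameter, runs level from the rib along -x to x = -178 mm, where it turns up; the tip is at x = -192 mm, its top at z = 61 mm
- wheel_1: light alloy wheel, 160 mm outside diameter, 0.1 kg; x = axle, origin at the lowest point of the rim as it stands. Rim: round tube 10 mm thick, inside radius 69 mm; hub 30 mm diameter, 20 mm long; three 8 mm spokes, one along -z (down at the start), the others 60 degrees either side of +z. Stands upright in the rack at the start. Two or three wheels; an absent one reads None
- wheel_1_center (a point): centre of that wheel, on its axle, 80 mm from the outside of the rim; axes as the wheel's
- wheel_2: light alloy wheel, 160 mm outside diameter, 0.1 kg; x = axle, origin at the lowest point of the rim as it stands. Rim: round tube 10 mm thick, inside radius 69 mm; hub 30 mm diameter, 20 mm long; three 8 mm spokes, one along -z (down at the start), the others 60 degrees either side of +z. Stands upright in the rack at the start. Two or three wheels; an absent one reads None
- wheel_2_center (a point): centre of that wheel, on its axle, 80 mm from the outside of the rim; axes as the wheel's
- wheel_3: light alloy wheel, 160 mm outside diameter, 0.1 kg; x = axle, origin at the lowest point of the rim as it stands. Rim: round tube 10 mm thick, inside radius 69 mm; hub 30 mm diameter, 20 mm long; three 8 mm spokes, one along -z (down at the start), the others 60 degrees either side of +z. Stands upright in the rack at the start. Two or three wheels; an absent one reads None
- wheel_3_center (a point): centre of that wheel, on its axle, 80 mm from the outside of the rim; axes as the wheel's
- wheel_rack: fixed wire rack, 172 by 120 mm, origin on the table under its middle; three slots across it, 54 mm apart along its x, each 14 mm wide between pairs of pins up to 65 mm high, hold wheels upright with their axles along its x; a wheel in it has its centre about 83 mm above the table
- spray_can: blue spray can, 57 mm diameter, 196 mm tall, bystander; origin under its middle
- tape_measure: black and orange tape measure, 62 by 75 by 35 mm, bystander; origin under its middle
- red_tin: red paste tin, 71 mm diameter, 102 mm tall, bystander; origin under its middle

How it is judged:
By the outcome, as a careful person would: the job done as asked, in the order asked, and still so for the second after the job is handed in, with the robot touching nothing.
Of insert_a, insert_b, insert_c only 1 to 1 are there at a start; the rules pass over those that are not, and their reading is None.
Of wheel_1, wheel_2, wheel_3 only 2 to 3 are there at a start; the rules pass over those that are not, and their reading is None.
At some moment in a run one of hook_head_1, hook_head_2, hook_head_3 may be knocked a few centimetres aside while the robot is not near it.
It also fails if it takes over 210 s, if anything falls off the work surface, if the arm or the gripper's body presses on something with over 40 N, if the wrist force passes 120 N, or if a joint passes its speed limit or range.

ROBOT

A 6-joint arm with a two-finger parallel gripper is mounted at the origin on a cart in front of the work surface, level with it; the furniture and walls round the work are solid. World frame = base frame: x ahead of the robot, y to its left, z up, the work surface at z = 0. Lengths are in m, angles in rad, forces in N, time in s.
With the tool pointing down it reaches from about 0.35 to 0.85 m from the base axis. Payload 8.1 kg.
Tool frame: the origin (TCP) lies at the very end of the fingers, on their centre line; the grasp point (between the pads) lies 19 mm behind it; z points along the fingers, y is the direction in which the jaws open and shut (so a half turn about z gives the same grasp; the last joint's range is limited). The gripper opens to 93 mm and grips with 3 to 60 N. Pads are 15 mm wide; open, the fingers measure 128 mm over their backs; the gripper's body (75 mm by 188 mm) begins 65 mm behind the grasp point.
Start: joints at [-1.417, 0.13, 1.488, -0, 1.523, -0.085], TCP at [0.142, -0.583, 0.219] pointing down, gripper open.
Joint ranges: [-2.96, 2.96], [-0.89, 2.26], [0.02, 2.5], [-1.34, 4.48], [0, 2.73], [-2.66, 2.66]. Speed limits (rad/s): [2.39, 2.39, 2.79, 3.14, 3.14, 3.14].

INTERFACE

Orientations are given as a rotation vector (axis times angle).
In Python, from plant import * gives the robot as it stands.
- The arm moves only by the tool apply_moves, never from a script. Its argument "commands" is one flat list of numbers, 7 for each row, row after row: the shift along the world's x, y, z in cm, then the turn, a rotation vector about the world's x, y, z in rad, then the finger opening in cm, from 0 to 9.3. A call has 1 to 8 rows; each row shifts and turns the pose as measured when the row begins; what a row does not reach is not made up. A row lasts 1/8 s, in which the tool goes at most 62.5 mm and 10.7 degrees, less where a joint would pass 70% of its speed; a pose out of reach is approached as far as the arm can. A call with a gripper value outside its range is refused whole. The fingers move at their own pace and stop on an object; "squeeze" is the grip in N (left out, the last holds). Time passes only in rows, so rows that do not move let the fingers close. It gives the time, the measured TCP pose, the force and the opening at its end, in the units of the state.
- read_state(): the state, without advancing time (a new reading comes with each control period).
- read_camera(name): name is "side" or "top" or "wrist"; returns (picture, depth): 480x640x3 uint8, blue, green, red; 480x640 float32, m along the optical axis (not along the pixel's ray), 0 where there is no reading.
- camera_model(name): a dict with "intrinsics" (3x3 intrinsics, pixels), "R" (3x3) and "t" (3): a world point X has camera coordinates R X + t. Camera axes: x right, y down, z forward; pixel columns grow to the right and rows downward; lengths in m; the calibration is good to about 2 mm. The wrist camera is an equidistant fisheye: a pixel r from the principal point sees the ray r / f radians off the axis. A picture is of the moment at which its call begins: read the wrist's pose just before it. camera_model takes no time and is no camera call; for the wrist camera it gives the pose at the moment of the call.
- close_job(): hands the job in, once; it reports no verdict.
Trained networks look in the newest picture that a camera, given by its name, has taken for a name from the list of things; names that differ only in an ending like _2 or _b are one class to them, and where a whole thing is asked for, a point or a joint stands for the part that bears it (a point fixed in the world has none). Each returns a list of dicts, best first, with "conf" (0 to 1); they miss things now and then, are a little off and sometimes report something else, mostly with a low value. They report only what shows in the picture. A call takes as long as a camera call.
- find_in(query, camera): "point" ([x, y, z] in m, in the coordinates of the camera as it stood for that picture, good to about 4 mm: the middle of the surface that is visible of it).
- cut_out(query, camera): "mask" (480x640 bool, what is visible of it).
- spot_point(query, camera): "point" ([x, y, z] in m, in the coordinates of the camera as it stood for that picture, good to about 4 mm: a listed point, or the origin of a listed thing).
The state is a dict: "t": time; "q": joint angles; "dq": joint speeds; "joint_torque": joint torques, N m; "tool_pos": TCP position; "orientation": TCP orientation; "force": force on the tool from outside, world axes, zero at the start; "wrist_torque": the same for the moment, N m; "opening": finger opening in m.
Only numpy, scipy, OpenCV 4.12 (cv2) and the standard library are available. Lean on these libraries where they do the work, as an engineer would, in place of code of your own. Each camera call takes 0.05 s, during which the arm holds its last target. There are 200 camera calls.

## Working session

There is one attempt and no reset: what is moved stays moved. The work goes in short steps, Python scripts to look and compute and a tool call to move; the robot and the scene stay as the last step left them, time stands still between calls to the robot, and variables do not carry over. Pictures are saved under pics/ and viewed, about 12 in all and at most 16, crops included, and the job is handed in when it is done.

Besides the shell and the picture viewer there is one more tool, called after ">>>" in YAML: its name, and indented under it one key for each argument. apply_moves: Moves the arm, as the interface text tells. Its arguments: {"type":"object","properties":{"commands":{"type":"array"},"squeeze":{"type":"number"}},"required":["commands"]}

```bash
mkdir -p pics; ls; cat > h.py <<'E'
from plant import *
import numpy as np, cv2
from scipy.spatial.transform import Rotation as Rn
def w(cam,p,m=None):
    m=m or camera_model(cam); return np.array(m["R"]).T@(np.array(p)-np.array(m["t"]))
def cloud(cam,d,m=None):
    m=m or camera_model(cam); K=np.array(m["intrinsics"]); v,u=np.mgrid[:480,:640]
    P=np.stack([(u-K[0,2])/K[0,0]*d,(v-K[1,2])/K[1,1]*d,d],-1)
    return (P-np.array(m["t"]))@np.array(m["R"])
E
python3 - <<'E'
from h import *
s=read_state(); print({k:np.round(v,3) for k,v in s.items()})
for c in("top","side"):
    im,d=read_camera(c); cv2.imwrite(f"pics/{c}0.png",im); np.save(f"{c}0.npy",d)
    m=camera_model(c); print(c,np.round(-np.array(m["R"]).T@m["t"],3),np.round(m["R"],2).tolist())
    for q in ["hook_head_1","hook_head_1_bar","stand","stand_seat","latch_left_knob","latch_right_knob","wheel_1_center","wheel_rack","spray_can","tape_measure","red_tin"]:
        for r in spot_point(q,c): 
            if r["conf"]>.3: print(c,q,round(r["conf"],2),np.round(w(c,r["point"],m),3))
print(read_state()["t"])
E
```

```text
pics
{'t': np.float64(0.0), 'q': array([-1.417,  0.131,  1.489, -0.   ,  1.523, -0.085]), 'dq': array([ 0.001, -0.001, -0.   , -0.001,  0.002,  0.001]), 'joint_torque': array([-0.0000e+00, -5.5983e+01, -4.9177e+01,  7.7000e-02,  3.5000e-02,
       -0.0000e+00]), 'tool_pos': array([ 0.142, -0.582,  0.218]), 'orientation': array([-3.117, -0.374,  0.   ]), 'force': array([-0.235, -0.021,  0.889]), 'wrist_torque': array([-0.024, -0.021,  0.065]), 'opening': np.float64(0.093)}
top [0.432 0.094 1.475] [[0.03, -1.0, 0.0], [-0.99, -0.03, -0.1], [0.1, -0.0, -1.0]]
top hook_head_1 0.94 [0.514 0.17  0.003]
top hook_head_1 0.85 [ 0.541  0.043 -0.003]
top hook_head_1 0.63 [ 0.52  -0.072  0.006]
top hook_head_1 0.46 [0.434 0.327 0.084]
top hook_head_1_bar 0.77 [ 0.44  -0.06   0.034]
top stand 0.89 [ 0.671 -0.039  0.   ]
top stand_seat 0.66 [ 0.673 -0.04   0.211]
top latch_left_knob 0.56 [0.657 0.014 0.244]
top latch_right_knob 0.47 [ 0.664 -0.09   0.24 ]
top wheel_1_center 0.63 [0.433 0.328 0.082]
top wheel_rack 0.56 [0.491 0.326 0.002]
top spray_can 0.68 [ 0.632 -0.278  0.005]
top tape_measure 0.
[... 272 characters left out ...]
side hook_head_1 0.75 [0.544 0.046 0.001]
side hook_head_1 0.69 [ 0.517  0.17  -0.002]
side hook_head_1 0.67 [ 0.524 -0.068  0.001]
side hook_head_1_bar 0.96 [ 0.44  -0.064  0.032]
side stand 0.72 [0.436 0.33  0.083]
side stand 0.61 [ 0.674 -0.039 -0.004]
side stand_seat 0.78 [ 0.67  -0.038  0.21 ]
side latch_left_knob 0.62 [0.437 0.169 0.037]
side latch_left_knob 0.42 [0.665 0.014 0.24 ]
side latch_right_knob 0.7 [ 0.661 -0.091  0.24 ]
side wheel_1_center 0.78 [0.438 0.328 0.081]
side wheel_rack 0.79 [ 0.49   0.327 -0.003]
side spray_can 0.61 [ 0.634 -0.277 -0.003]
side spray_can 0.32 [0.436 0.328 0.082]
side tape_measure 0.68 [0.406 0.451 0.002]
side red_tin 0.76 [ 0.432 -0.192  0.001]
1.2
```

```bash
python3 - <<'E'
from h import *
im=cv2.imread("pics/top0.png"); d=np.load("top0.npy"); P=cloud("top",d)
# regions: stand & heads crop
m=camera_model("top");K=np.array(m["intrinsics"])
def px(X): c=np.array(m["R"])@X+m["t"]; c=K@c; return c[:2]/c[2]
print(px([.67,-.04,.21]),px([.52,.17,0]),px([.43,.33,.08]))
# rib tops of heads: z 50..65mm in area x .4-.6,y -.12..24
Z=P[...,2]
for nm,(x,y) in dict(h1=(.515,.17),h2=(.542,.045),h3=(.522,-.07)).items():
    s=(abs(P[...,0]-x)<.06)&(abs(P[...,1]-y)<.055)&(Z>.05)&(Z<.066); q=P[s]; print(nm,"rib",q.shape,q.mean(0).round(4),q.min(0).round(3),q.max(0).round(3))
    s=(P[...,0]<x-.045)&(P[...,0]>x-.175)&(abs(P[...,1]-y)<.055)&(Z>.028)&(Z<.05); b=P[s]; 
    f=np.polyfit(b[:,0],b[:,1],1); print("bar",b.shape,"slope",f[0].round(4),b.mean(0).round(4))
    s=(abs(P[...,0]-x)<.07)&(abs(P[...,1]-y)<.06)&(Z>.006)&(Z<.018); q=P[s]; print(" plate rect",cv2.minAreaRect((q[:,:2]*1000).astype(np.float32)))
s=(abs(P[...,0]-.67)<.09)&(abs(P[...,1]+.04)<.09)&(Z>.203)&(Z<.216); q=P[s]; print("stand",q.mean(0),cv2.minAreaRect((q[:,:2]*1000).astype(np.float32)))
s=(abs(P[...,0]-.48)<.16)&(abs(P[...,1]-.33)<.1)&(Z>.13); q=P[s]; print("wheels",np.unique((q[:,0]*200).round()/200,return_counts=True), q[:,1].mean(),q[:,2].max())
for x0 in np.arange(.38,.6,.02):
    a=q[abs(q[:,0]-x0)<.01]
    if len(a)>5: print(x0,a.mean(0).round(4),a[:,1].min(),a[:,1].max())
f=cv2.resize(im[60:420,100:580],None,fx=1.66,fy=1.66,interpolation=cv2.INTER_CUBIC); cv2.imwrite("pics/t1.png",f)
E
```

```text
[368.2970892  200.46120325] [294.8954941 256.5312763] [239.57094641 283.12504954]
h1 rib (56, 3) [0.5157 0.1693 0.0583] [0.499 0.163 0.053] [0.534 0.176 0.064]
bar (137, 3) slope 0.004 [0.4036 0.1678 0.0413]
 plate rect ((515.4652709960938, 169.65841674804688), (116.22615814208984, 137.65003967285156), 88.73534393310547)
h2 rib (53, 3) [0.5389 0.0429 0.0584] [0.522 0.035 0.05 ] [0.556 0.05  0.065]
bar (133, 3) slope -0.0858 [0.4305 0.0516 0.0409]
 plate rect ((543.0062866210938, 43.53648376464844), (138.06687927246094, 118.64138793945312), 1.6714036464691162)
h3 rib (56, 3) [ 0.5213 -0.0716  0.0591] [ 0.504 -0.08   0.051] [ 0.538 -0.064  0.065]
bar (136, 3) slope -0.1312 [ 0.4128 -0.0575  0.0407]
 plate rect ((522.7108154296875, -66.68367004394531), (113.06360626220703, 137.88113403320312), 89.64054107666016)
stand [ 0.67109298 -0.03954971  0.21093197] ((671.2014770507812, -31.72690200805664), (102.99899291992188, 108.22371673583984), 1.6582887172698975)
wheels (array([0.43 , 0.435, 0.44 , 0.465, 0.475, 0.485, 0.49 , 0.495, 0.5  ,
       0.505, 0.51 , 0.53 , 0.535, 0.54 , 0.545, 0.55 , 0.575, 0.58 ,
       0.59 , 0.595, 0.6  , 0.605, 0.63 , 0.635, 0.64 ]), array([35, 75, 39,  1,  2, 52, 76, 19,  1,  1,  2,  1,  2, 79, 73,  8,  1,
        1,  1,  2,  2,  1,  4, 12, 10])) 0.32648496703071267 0.16901025671591413
0.44000000000000006 [0.4352 0.321  0.1528] 0.26217090417668604 0.3899183861900893
0.4800000000000001 [0.4871 0.325  0.1531] 0.26440333801585203 0.4299682345517138
0.5000000000000001 [0.4927 0.3284 0.1529] 0.26407524664241105 0.4299909541124916
0.5400000000000001 [0.5427 0.3283 0.1527] 0.26333342516345576 0.42961075561718826
```

View pics/t1.png

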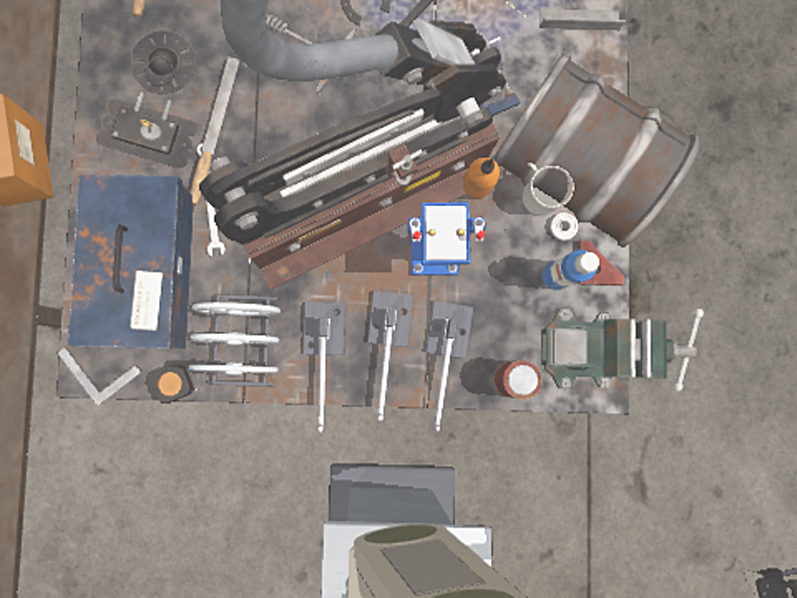

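View pics/side0.png

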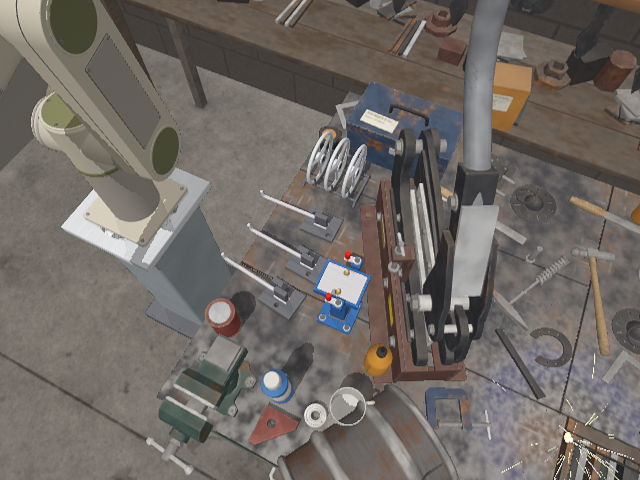

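Picture 1 (top) shows three heads, at about (322,330), (388,320) and (448,330), and three wheels near (235,340). The stand is at (445,240), with its pins side by side in y at (432,231) and (461,231). Picture 2 (side) agrees: both latches look open and the can and tin are clear of the work. Next I'll move over the heads for a closer look.

>>> apply_moves:
  commands: [0, 4, 4.5, 0, 0, -0.12, 9.3, 1, 5.5, 2.5, 0, 0, -0.12, 9.3, 3.2, 5, 1.5, 0, 0, 0, 9.3, 3.2, 5.2, 1, 0, 0, 0, 9.3, 3.2, 5.2, 1, 0, 0, 0, 9.3, 3.2, 5.2, 1, 0, 0, 0, 9.3, 3.2, 5.2, 1, 0, 0, 0, 9.3, 3.2, 5.2, 1, 0, 0, 0, 9.3]

```text
t: 2.2
tool_pos: [0.343, -0.1709, 0.3535]
orientation: [-3.138, 0.028, -0.008]
force: [0.6, -0.2, -0.1]
opening: 0.0933
```

>>> apply_moves:
  commands: [3.2, 5.2, 1, 0, 0, 0, 9.3, 3.2, 5.2, 0, 0, 0, 0, 9.3, 3.2, 5, 0, 0, 0, 0, 9.3, 3, 4.5, 0, 0, 0, 0, 9.3, 0, 0, 0, 0, 0, 0, 9.3]

```text
t: 2.82
tool_pos: [0.4721, 0.0378, 0.3656]
orientation: [-3.139, 0.019, -0.016]
force: [-1.1, -1.5, 0.1]
opening: 0.0929
```

```bash
python3 - <<'E'
from h import *
s=read_state(); print(s["t"],s["tool_pos"],s["orientation"])
m=camera_model("wrist"); im,d=read_camera("wrist"); cv2.imwrite("pics/w1.png",im); np.save("w1.npy",d)
print(m, -np.array(m["R"]).T@m["t"])
a=cv2.imread("pics/top0.png")
P=cloud("top",np.load("top0.npy")); 
for x0,x1 in((.7,.75),(.75,.8),(.8,.9)):
  s=(P[...,0]>x0)&(P[...,0]<x1)&(abs(P[...,1]+.04)<.12); print(x0,np.percentile(P[s][:,2],[50,90,99]).round(3))
E
```

```text
2.825 [0.47206851 0.03779609 0.36558413] [-3.13940225  0.01913183 -0.01641203]
{'intrinsics': array([[371.64829954,   0.        , 315.44875908],
       [  0.        , 371.64829954, 241.18318456],
       [  0.        ,   0.        ,   1.        ]]), 'R': array([[-0.01178905, -0.99992737, -0.00250429],
       [-0.96090723,  0.0106361 ,  0.27666616],
       [-0.27661943,  0.00566802, -0.96096283]]), 't': array([0.0436778 , 0.38166007, 0.66494388])} [0.55119124 0.03584633 0.53350331]
0.7 [0.013 0.214 0.305]
0.75 [0.085 0.3   0.344]
0.8 [0.327 0.561 0.595]
```

View pics/w1.png

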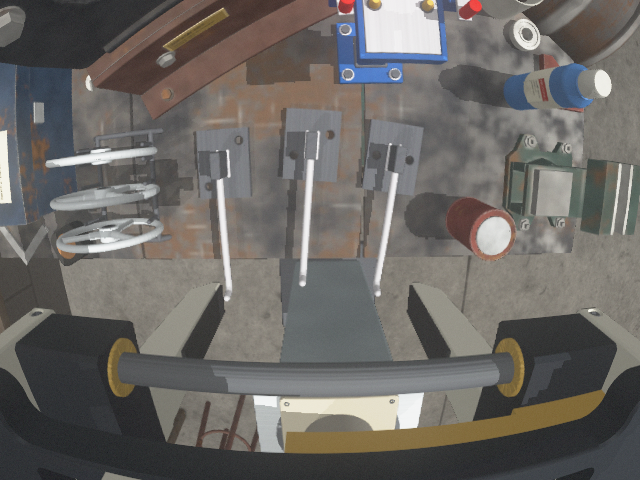

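```bash
python3 - <<'E'
import cv2,numpy as np
im=cv2.imread("pics/w1.png")
a=cv2.resize(im[95:205,185:435],None,fx=3.2,fy=3.2,interpolation=cv2.INTER_CUBIC)
b=cv2.imread("pics/top0.png")[175:235,335:405]
b=cv2.resize(b,None,fx=4,fy=4,interpolation=cv2.INTER_CUBIC)
c=np.zeros((600,800,3),np.uint8); c[:352,:800]=a; c[355:595,:280]=b
cv2.imwrite("pics/z1.png",c)
E
```

```text
(no output)
```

View pics/z1.png

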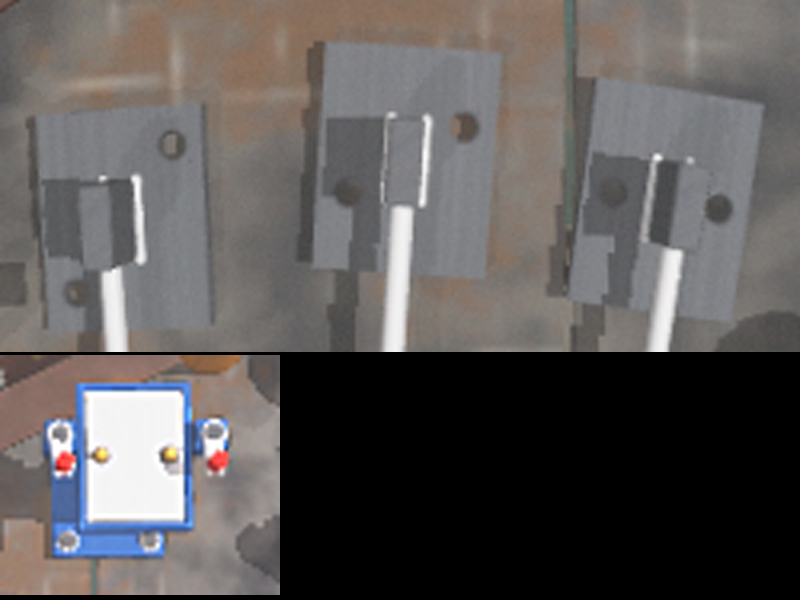

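Picture 4 (zoom) shows the holes clearly. Head 1's are strongly diagonal (−32), the middle head's are diagonal (−16), and the right head's are square across at (612,190) and (718,208), so x is 0. The pins at (101,455) and (170,455) are square across too, so the right head (y≈−0.07) is the first to try. Now a joint measurement of that head and the stand from the wrist camera.

>>> apply_moves:
  commands: [2.5, -4.8, 1.5, 0, 0, 0, 9.3, 2.5, -4.8, 1.5, 0, 0, 0, 9.3, 0, 0, 0, 0, 0, 0, 9.3]

```text
t: 3.25
tool_pos: [0.5208, -0.0642, 0.397]
orientation: [-3.141, 0.021, -0.016]
force: [-0.4, 0.2, -0.8]
opening: 0.0928
```

```bash
cat >> h.py <<'E'
def wcloud(d,m):
    K=np.array(m["intrinsics"]); v,u=np.mgrid[:480,:640]
    x=(u-K[0,2]);y=(v-K[1,2]); r=np.hypot(x,y)+1e-9; th=r/K[0,0]; t=np.tan(np.minimum(th,1.4))
    P=np.stack([x/r*t*d,y/r*t*d,d],-1)
    return (P-np.array(m["t"]))@np.array(m["R"])
def st():
    s=read_state(); print("t",round(s["t"],2),"tcp",s["tool_pos"].round(4),"rv",s["orientation"].round(3),"F",s["force"].round(1),"T",s["wrist_torque"].round(2),"op",round(s["opening"],4)); return s
E
cat > m1.py <<'E'
from h import *
s=st(); m=camera_model("wrist"); im,d=read_camera("wrist"); P=wcloud(d,m); Z=P[...,2]; hsv=cv2.cvtColor(im,cv2.COLOR_BGR2HSV)
cv2.imwrite("pics/w2.png",im)
def rect(s): q=P[s]; return len(q), q.mean(0).round(4), cv2.minAreaRect((q[:,:2]*1000).astype(np.float32))
near=lambda x,y,r:(np.hypot(P[...,0]-x,P[...,1]-y)<r)&(d>0)
for x,y in((.522,-.07),(.542,.044)):
  print("rib",rect(near(x,y,.05)&(Z>.052)&(Z<.066)))
  b=P[(P[...,0]<x-.045)&(P[...,0]>x-.17)&(abs(P[...,1]-y)<.04)&(Z>.03)&(Z<.048)]; f=np.polyfit(b[:,0],b[:,1],1); print("bar yaw",np.arctan(f[0]).round(4),"y at rib",np.polyval(f,x-.08).round(4),len(b))
  print("plate",rect(near(x,y,.075)&(Z>.007)&(Z<.017)))
S=near(.671,-.039,.09)&(Z>.204)&(Z<.216)
wht=S&(hsv[...,1]<50)&(hsv[...,2]>140)&near(.671,-.039,.06); print("white",wht.sum(), rect(wht))
br=near(.671,-.039,.045)&(hsv[...,0]>12)&(hsv[...,0]<35)&(hsv[...,1]>90)&(Z>.2)
n,l,stt,c=cv2.connectedComponentsWithStats(br.astype(np.uint8))
pins=[]
for i in range(1,n):
  if stt[i,4]>4: q=P[l==i]; print("pin",stt[i,4],c[i].round(1),np.median(q,0).round(4),q.min(0).round(3),q.max(0).round(3))
red=near(.671,-.039,.1)&((hsv[...,0]<8)|(hsv[...,0]>172))&(hsv[...,1]>120)&(Z>.21)
n,l,stt,c=cv2.connectedComponentsWithStats(red.astype(np.uint8))
for i in range(1,n):
  if stt[i,4]>6: print("knob",stt[i,4],P[l==i].mean(0).round(4))
E
python3 m1.py
```

```text
t 3.25 tcp [ 0.5208 -0.0642  0.397 ] rv [-3.141  0.021 -0.016] F [-0.4  0.2 -0.8] T [0.01 0.02 0.07] op 0.0928
rib (264, array([ 0.5236, -0.0717,  0.0587]), ((523.290771484375, -71.736572265625), (14.011507034301758, 35.66796112060547), 83.37211608886719))
bar yaw -0.1228 y at rib -0.0608 535
plate (2850, array([ 0.526, -0.072,  0.013]), ((522.8876953125, -72.01837158203125), (76.97486114501953, 101.61209869384766), 83.33807373046875))
rib (272, array([0.5408, 0.0424, 0.0586]), ((540.6878051757812, 42.851863861083984), (14.583296775817871, 36.54609298706055), 86.56219482421875))
bar yaw -0.0854 y at rib 0.0486 511
plate (2639, array([0.5434, 0.0409, 0.013 ]), ((540.9586181640625, 42.82276153564453), (77.51912689208984, 100.65372467041016), 85.41034698486328))
white 6373 (6373, array([ 0.673 , -0.0398,  0.211 ]), ((674.0755004882812, -35.90140914916992), (92.90531158447266, 87.76791381835938), 2.3701682090759277))
pin 73 [312.4  58. ] [ 0.6739 -0.0635  0.2211] [ 0.671 -0.068  0.216] [ 0.678 -0.06   0.224]
pin 82 [261.   62.3] [ 0.6719 -0.0168  0.2203] [ 0.668 -0.021  0.212] [ 0.676 -0.012  0.224]
knob 154 [ 0.6655 -0.0931  0.2523]
knob 203 [0.6608 0.0096 0.2496]
```

>>> apply_moves:
  commands: [0.2, -0.8, -5, 0, 0.01, -0.107, 6, 0, 0, -6, 0, 0, 0, 6, 0, 0, -6, 0, 0, 0, 6, 0, 0, -6, 0, 0, 0, 6, 0, 0, -6, 0, 0, 0, 6, 0, 0, 0, 0, 0, 0, 6]

```text
t: 4.05
tool_pos: [0.5162, -0.0704, 0.1025]
orientation: [-3.135, 0.197, -0.01]
force: [-0.6, -0.3, 1.0]
opening: 0.0599
```

```bash
cat > p.py <<'E'
from h import *
s=st(); R=Rn.from_rotvec(s["orientation"]).as_matrix(); print("yaw",np.arctan2(R[1,0],R[0,0]).round(4),"z",R[:,2].round(4))
E
python3 p.py
```

```text
t 4.05 tcp [ 0.5162 -0.0704  0.1025] rv [-3.135  0.197 -0.01 ] F [-0.6 -0.3  1. ] T [ 0.   -0.    0.03] op 0.0599
yaw -0.1258 z [ 0.0061 -0.     -1.    ]
```

>>> apply_moves:
  commands: [0.7, -0.1, -3, 0, 0.006, 0.005, 6, 0, 0, -3, 0, 0, 0, 6, 0, 0, -1.5, 0, 0, 0, 6, 0, 0, 0, 0, 0, 0, 6]

```text
t: 4.55
tool_pos: [0.5301, -0.0726, 0.0385]
orientation: [3.133, -0.189, 0.023]
force: [-0.2, 1.0, 1.0]
opening: 0.0599
```

```bash
python3 p.py
```

```text
t 4.55 tcp [ 0.5301 -0.0726  0.0385] rv [ 3.133 -0.189  0.023] F [-0.2  1.   1. ] T [ 0.01 -0.01 -0.03] op 0.0599
yaw -0.1207 z [ 0.0147 -0.0032 -0.9999]
```

>>> apply_moves:
  commands: [-0.7, 0.1, -1.2, -0.003, 0.014, 0, 6, 0, 0, 0, 0, 0, 0, 6]

```text
t: 4.8
tool_pos: [0.5248, -0.0721, 0.0292]
orientation: [3.129, -0.189, 0.007]
force: [0.2, 0.2, -0.6]
opening: 0.06
```

```bash
python3 p.py
```

```text
t 4.8 tcp [ 0.5248 -0.0721  0.0292] rv [ 3.129 -0.189  0.007] F [ 0.2  0.2 -0.6] T [-0.02  0.06 -0.03] op 0.06
yaw -0.1207 z [ 0.0042 -0.0075 -1.    ]
```

>>> apply_moves:
  commands: [-0.2, 0, -0.3, 0.008, 0.004, 0, 6, 0, 0, 0, 0, 0, 0, 0.5, 0, 0, 0, 0, 0, 0, 0.5, 0, 0, 0, 0, 0, 0, 0.5, 0, 0, 0, 0, 0, 0, 0.5, 0, 0, 0, 0, 0, 0, 0.5]
  squeeze: 55

```text
t: 5.55
tool_pos: [0.5237, -0.0722, 0.0274]
orientation: [-3.135, 0.19, -0.003]
force: [0.4, 1.6, -0.5]
opening: 0.0149
```

```bash
python3 p.py
```

```text
t 5.55 tcp [ 0.5237 -0.0722  0.0274] rv [-3.135e+00  1.900e-01 -3.000e-03] F [ 0.4  1.6 -0.5] T [ 0.26 -0.01 -0.02] op 0.0149
yaw -0.1208 z [ 2.e-03  8.e-04 -1.e+00]
```

>>> apply_moves:
  commands: [0, 0, 4, 0, 0, 0, 0.5, 0, 0, 6, 0, 0, 0, 0.5, 0, 0, 6, 0, 0, 0, 0.5, 0, 0, 6, 0, 0, 0, 0.5, 2, 0.5, 5.5, 0, 0, 0, 0.5, 5, 1, 2, 0, 0, 0.08, 0.5, 5, 1, 0, 0, 0, 0.08, 0.5, 0, 0, 0, 0, 0, 0, 0.5]

```text
t: 6.55
tool_pos: [0.6349, -0.0437, 0.3145]
orientation: [-3.137, -0.068, 0.044]
force: [-1.2, -0.3, -10.6]
opening: 0.0135
```

```bash
python3 p.py
```

```text
t 6.55 tcp [ 0.6349 -0.0437  0.3145] rv [-3.137 -0.068  0.044] F [ -1.2  -0.3 -10.6] T [ 0.   -0.07  0.  ] op 0.0135
yaw 0.0434 z [-0.0282  0.0033 -0.9996]
```

>>> apply_moves:
  commands: [3.9, 0.4, -1, -0.003, -0.028, 0, 0.5, 0, 0, 0, 0, 0, 0, 0.5, 0, 0, 0, 0, 0, 0, 0.5]

```text
t: 6.92
tool_pos: [0.6722, -0.0394, 0.2971]
orientation: [-3.139, -0.067, 0.019]
force: [0.3, 1.0, -8.7]
opening: 0.0138
```

```bash
python3 p.py; cat > m2.py <<'E'
from h import *
for c in("side","top"):
    im,d=read_camera(c)
    if c=="side": cv2.imwrite("pics/s2.png",im)
    P=cloud(c,d);Z=P[...,2]; s=st()
    z0=s["tool_pos"][2]-.0274
    b=P[(P[...,0]<.62)&(P[...,0]>.52)&(abs(P[...,1]+.04)<.06)&(Z>z0+.02)&(Z<z0+.055)]
    print(c,len(b)); f=np.polyfit(b[:,0],b[:,1],1); g=np.polyfit(b[:,0],b[:,2],1); print("bar yaw",f[0].round(4),"y@.593",np.polyval(f,.593).round(4),"pitch",g[0].round(4),"z@.593",np.polyval(g,.593).round(4),"z0",z0)
    t=P[(P[...,0]<.52)&(P[...,0]>.44)&(abs(P[...,1]+.04)<.06)&(Z>z0+.03)&(Z<z0+.075)]
    if len(t): print("tip x min",np.percentile(t[:,0],[0,2,5]).round(4),"zmax",t[:,2].max())
E
python3 m2.py
```

```text
t 6.92 tcp [ 0.6722 -0.0394  0.2971] rv [-3.139 -0.067  0.019] F [ 0.3  1.  -8.7] T [ 0.   -0.14  0.03] op 0.0138
yaw 0.0429 z [-0.0118  0.0014 -0.9999]
t 6.97 tcp [ 0.672  -0.0394  0.2967] rv [-3.139 -0.067  0.019] F [-0.8 -0.4 -9.7] T [ 0.   -0.12  0.01] op 0.0134
side 235
bar yaw 0.0421 y@.593 -0.0442 pitch 0.0079 z@.593 0.3083 z0 0.2692637118553837
tip x min [0.4809 0.4811 0.4833] zmax 0.33064296120564346
t 7.03 tcp [ 0.6721 -0.0394  0.2973] rv [-3.139 -0.067  0.018] F [-0.5  0.4 -8.9] T [ 0.02 -0.16 -0.03] op 0.0134
top 148
bar yaw 0.0362 y@.593 -0.0432 pitch 0.0109 z@.593 0.3091 z0 0.2698946903128187
```

>>> apply_moves:
  commands: [0.15, -0.05, -2, 0, 0.008, 0, 0.5, 0, 0, -2, 0, 0, 0, 0.5, 0, 0, 0, 0, 0, 0, 0.5]

```text
t: 7.4
tool_pos: [0.6724, -0.0403, 0.2547]
orientation: [-3.139, -0.066, 0.032]
force: [-0.0, 0.2, -8.9]
opening: 0.0137
```

```bash
python3 p.py;
```

```text
t 7.4 tcp [ 0.6724 -0.0403  0.2547] rv [-3.139 -0.066  0.032] F [-0.   0.2 -8.9] T [ 0.03 -0.12  0.06] op 0.0137
yaw 0.0421 z [-0.0201  0.0014 -0.9998]
```

>>> apply_moves:
  commands: [0.08, 0.03, -0.3, 0, 0, 0, 0.5, 0, 0, -0.5, 0, 0, 0, 0.5, 0, 0, -0.4, 0, 0, 0, 0.5]

```text
t: 7.78
tool_pos: [0.6736, -0.0401, 0.2433]
orientation: [-3.139, -0.066, 0.028]
force: [0.2, -0.4, -9.1]
opening: 0.0138
```

```bash
python3 p.py;
```

```text
t 7.78 tcp [ 0.6736 -0.0401  0.2433] rv [-3.139 -0.066  0.028] F [ 0.2 -0.4 -9.1] T [-0.01 -0.13 -0.01] op 0.0138
yaw 0.042 z [-0.0181  0.0011 -0.9998]
```

Underside is already below the pin tops with no contact force, so the head is going down over them. Continuing.

>>> apply_moves:
  commands: [0, 0, -0.4, 0, 0, 0, 0.5, 0, 0, -0.3, 0, 0, 0, 0.5, 0, 0, -0.2, 0, 0, 0, 0.5, 0, 0, 0, 0, 0, 0, 0.5]

```text
t: 8.28
tool_pos: [0.6743, -0.0401, 0.2381]
orientation: [-3.14, -0.066, 0.022]
force: [-0.3, -0.6, -9.2]
opening: 0.0137
```

```bash
python3 p.py; python3 m2.py | grep -v ^t
```

```text
t 8.28 tcp [ 0.6743 -0.0401  0.2381] rv [-3.14  -0.066  0.022] F [-0.3 -0.6 -9.2] T [ 0.06 -0.22 -0.01] op 0.0137
yaw 0.0422 z [-1.410e-02  3.000e-04 -9.999e-01]
side 215
bar yaw 0.0433 y@.593 -0.0447 pitch -0.0032 z@.593 0.2493 z0 0.21058632298225158
bar yaw 0.0603 y@.593 -0.0434 pitch 0.0048 z@.593 0.2511 z0 0.2104952926002909
```

>>> apply_moves:
  commands: [0, 0, -0.15, 0, 0, 0, 0.5, 0, 0, -0.1, 0, 0, 0, 0.5, 0, 0, 0, 0, 0, 0, 0.5]

```text
t: 8.75
tool_pos: [0.6745, -0.04, 0.2379]
orientation: [-3.141, -0.067, 0.019]
force: [-2.9, -0.7, -2.0]
opening: 0.014
```

```bash
python3 p.py
```

```text
t 8.75 tcp [ 0.6745 -0.04    0.2379] rv [-3.141 -0.067  0.019] F [-2.9 -0.7 -2. ] T [-0.01  0.79  0.01] op 0.014
yaw 0.0424 z [-0.0124  0.     -0.9999]
```

>>> apply_moves:
  commands: [0, 0, 0, 0, 0, 0, 4, 0, 0, 0, 0, 0, 0, 4, 0, 0, 2, 0, 0, 0, 4, 0, 0, 4, 0, 0, 0, 4, 0, 0, 2, 0, 0, 0, 0, -0.6, 4, 0, 0, 0, 0, 0, 0, -0.7, 4, 0, 0, 0, 0, 0, 0, 0]
  squeeze: 20

```text
schema error: expected a multiple of 7 numbers
```

```bash
python3 p.py; python3 - <<'E'
from h import *
im,d=read_camera("side"); cv2.imwrite("pics/s3.png",cv2.resize(im[200:400,220:460],None,fx=3,fy=3,interpolation=cv2.INTER_CUBIC))
P=cloud("top",np.load("top0.npy"))
for y in np.arange(-.2,.2,.05):
  s=(abs(P[...,1]-y-.025)<.025)&(P[...,2]>.31)&(P[...,0]>.6); print(y.round(2),P[s][:,0].min().round(3) if s.any() else None)
E
```

```text
t 8.75 tcp [ 0.6745 -0.04    0.2379] rv [-3.141 -0.067  0.019] F [-2.9 -0.7 -2. ] T [-0.01  0.79  0.01] op 0.014
yaw 0.0424 z [-0.0124  0.     -0.9999]
-0.2 None
-0.15 0.865
-0.1 0.814
-0.05 0.822
-0.0 0.747
0.05 0.744
0.1 0.765
0.15 0.737
```

View pics/s3.png

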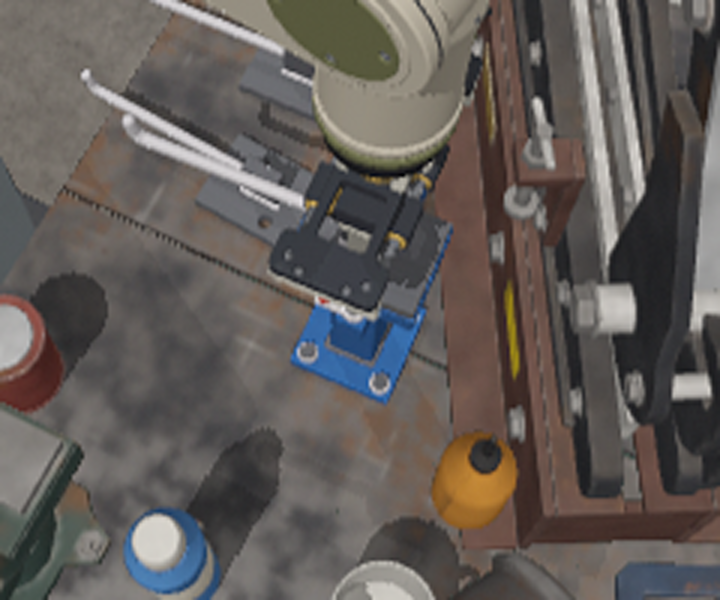

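Picture 5 shows the gripper still on the head at the stand (350,270); my move was refused because I miscounted the numbers. Releasing now.

>>> apply_moves:
  commands: [0, 0, 0, 0, 0, 0, 4, 0, 0, 0, 0, 0, 0, 4, 0, 0, 2, 0, 0, 0, 4, 0, 0, 4, 0, 0, 0, 4, -0.5, 4, 1, 0, -0.01, 0, 0, -0.5, 4, 0, 0, 0, 0, 0, 0, 0, 0, 0, 0, 0, 0]
  squeeze: 20

```text
t: 9.68
tool_pos: [0.6672, 0.0409, 0.3184]
orientation: [3.141, 0.063, 0.015]
force: [0.3, -0.4, -0.2]
opening: 0.0143
```

```bash
python3 p.py; python3 - <<'E'
from h import *
im,d=read_camera("side"); P=cloud("side",d);Z=P[...,2]
b=P[(P[...,0]<.62)&(P[...,0]>.52)&(abs(P[...,1]+.04)<.04)&(Z>.235)&(Z<.262)]
f=np.polyfit(b[:,0],b[:,1],1); g=np.polyfit(b[:,0],b[:,2],1);print(len(b),"yaw",f[0].round(4),"y@.593",np.polyval(f,.593),"pitch",g[0].round(4),"z",np.polyval(g,.593))
q=P[(abs(P[...,0]-.673)<.06)&(abs(P[...,1]+.04)<.04)&(Z>.2)&(Z<.235)]; print("plate z",np.percentile(q[:,2],[5,50,95]),len(q))
E
```

```text
t 9.68 tcp [0.6672 0.0409 0.3184] rv [3.141 0.063 0.015] F [ 0.3 -0.4 -0.2] T [-0.04  0.06 -0.01] op 0.0143
yaw 0.0402 z [ 9.9e-03  1.0e-04 -1.0e+00]
212 yaw 0.0433 y@.593 -0.04472638637133215 pitch 0.0022 z 0.24967378917996244
plate z [0.21020975 0.22163672 0.22519095] 1406
```

Head is seated: its plate top is at 0.2216 (expected 0.222) and the bar is level. Now the left latch.

>>> apply_moves:
  commands: [-0.6, 0.2, -3, 0, 0.01, 0, 0, 0, 0, -3, 0, 0, 0, 0, 0, 0, -1.5, 0, 0, 0, 0, 0, 0, 0, 0, 0, 0, 0]

```text
t: 10.22
tool_pos: [0.663, 0.0374, 0.2457]
orientation: [3.139, 0.057, 0.008]
force: [-0.3, 0.0, 0.2]
opening: 0.0007
```

```bash
python3 p.py
```

```text
t 10.22 tcp [0.663  0.0374 0.2457] rv [3.139 0.057 0.008] F [-0.3  0.   0.2] T [ 0.01  0.   -0.05] op 0.0007
yaw 0.0361 z [ 0.0053 -0.0024 -1.    ]
```

>>> apply_moves:
  commands: [-0.2, 0.3, -1.1, 0, 0.005, 0, 0, 0, -0.6, 0, 0, 0, 0, 0, 0.1, -0.6, 0, 0, 0, 0, 0, 0.1, -0.5, 0, 0, 0, 0, 0, 0, 0, 0, 0, 0, 0, 0]

```text
t: 10.85
tool_pos: [0.6644, 0.0225, 0.2376]
orientation: [3.14, 0.057, 0.006]
force: [-0.6, -0.0, -0.4]
opening: 0.0005
```

```bash
python3 p.py
```

```text
t 10.85 tcp [0.6644 0.0225 0.2376] rv [3.14  0.057 0.006] F [-0.6 -0.  -0.4] T [0.08 0.03 0.02] op 0.0005
yaw 0.0361 z [ 0.0038 -0.0012 -1.    ]
```

>>> apply_moves:
  commands: [0, -0.3, -0.2, 0, 0, 0, 0, 0, -0.3, 0, 0, 0, 0, 0]

```text
t: 11.1
tool_pos: [0.6655, 0.0174, 0.2366]
orientation: [-3.141, -0.058, -0.011]
force: [2.8, 6.4, -2.8]
opening: 0.0003
```

```bash
python3 - <<'E'
from h import *
st()
im,d=read_camera("wrist"); cv2.imwrite("pics/w3.png",im); im,d=read_camera("side"); cv2.imwrite("pics/s4.png",cv2.resize(im[220:340,270:410],None,fx=4,fy=4,interpolation=cv2.INTER_CUBIC))
E
```

```text
t 11.1 tcp [0.6655 0.0174 0.2366] rv [-3.141 -0.058 -0.011] F [ 2.8  6.4 -2.8] T [ 1.13 -0.53  0.05] op 0.0003
```

View pics/w3.png

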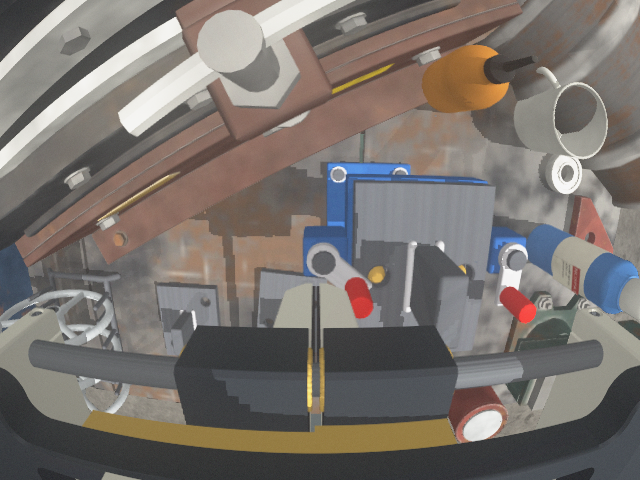

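Picture 6 shows the pins flush in the holes at (377,274). The left latch is turned about 40° in, with the closed fingers pushing its knob at (360,297).

>>> apply_moves:
  commands: [0.1, -0.5, 0, 0, 0, 0, 0, 0.1, -0.4, 0, 0, 0, 0, 0, -0.3, 0.8, 0, 0, 0, 0, 0, -1.5, 0.3, 0, 0, 0, 0, 0, -1.5, 0, 0, 0, 0, 0, 0, 0, 0, 0, 0, 0, 0, 0]

```text
t: 11.95
tool_pos: [0.6353, 0.0239, 0.2362]
orientation: [-3.136, -0.064, -0.018]
force: [0.6, 0.9, -0.8]
opening: 0.0004
```

```bash
python3 p.py
```

```text
t 11.95 tcp [0.6353 0.0239 0.2362] rv [-3.136 -0.064 -0.018] F [ 0.6  0.9 -0.8] T [ 0.06  0.04 -0.02] op 0.0004
yaw 0.041 z [ 0.0113  0.0053 -0.9999]
```

>>> apply_moves:
  commands: [0, -1.5, 0, -0.005, 0.011, 0, 0, 0, -1.3, 0, 0, 0, 0, 0, 1.3, 0, 0, 0, 0, 0, 0, 1, 0, 0, 0, 0, 0, 0, 0.8, 0, 0, 0, 0, 0, 0, 0.5, 0, 0, 0, 0, 0, 0]

```text
t: 12.7
tool_pos: [0.6717, -0.011, 0.2356]
orientation: [3.138, 0.059, -0.01]
force: [-21.6, 0.3, 10.8]
opening: 0.0006
```

```bash
python3 p.py
```

```text
t 12.7 tcp [ 0.6717 -0.011   0.2356] rv [ 3.138  0.059 -0.01 ] F [-21.6   0.3  10.8] T [0.13 3.84 0.04] op 0.0006
yaw 0.0374 z [-0.0062 -0.003  -1.    ]
```

>>> apply_moves:
  commands: [-1, 0, 0, 0, 0, 0, 0, 0, 0, 4, 0, 0, 0, 0, 0, 0, 3, 0, 0, 0, 0, 0, -5.5, 0, 0, 0, 0, 0, 0, -5.5, 0, 0, 0, 0, 0, 0, 0, 0, 0, 0, 0, 0]

```text
t: 13.45
tool_pos: [0.6613, -0.1217, 0.3068]
orientation: [3.138, 0.066, -0.007]
force: [0.2, 0.6, -1.3]
opening: 0.0005
```

```bash
python3 p.py; python3 - <<'E'
from h import *
im,d=read_camera("side"); P=cloud("side",d); hsv=cv2.cvtColor(im,cv2.COLOR_BGR2HSV)
red=(np.hypot(P[...,0]-.674,P[...,1]+.04)<.09)&((hsv[...,0]<8)|(hsv[...,0]>172))&(hsv[...,1]>120)&(P[...,2]>.21)
n,l,s,c=cv2.connectedComponentsWithStats(red.astype(np.uint8))
for i in range(1,n):
  if s[i,4]>4: print(s[i,4],c[i].round(),P[l==i].mean(0).round(4))
E
```

```text
t 13.45 tcp [ 0.6613 -0.1217  0.3068] rv [ 3.138  0.066 -0.007] F [ 0.2  0.6 -1.3] T [ 0.01 -0.02 -0.04] op 0.0005
yaw 0.0419 z [-0.0043 -0.0025 -1.    ]
39 [354. 266.] [ 0.6859 -0.0102  0.2466]
```

>>> apply_moves:
  commands: [0.6, -0.3, -3.5, 0, 0, 0, 0, 0, 0, -3, 0, 0, 0, 0, 0, 0, 0, 0, 0, 0, 0]

```text
t: 13.88
tool_pos: [0.6682, -0.1186, 0.2415]
orientation: [3.141, 0.073, -0.002]
force: [-0.2, 0.5, -0.1]
opening: 0.0005
```

```bash
python3 p.py
```

```text
t 13.88 tcp [ 0.6682 -0.1186  0.2415] rv [ 3.141e+00  7.300e-02 -2.000e-03] F [-0.2  0.5 -0.1] T [0.   0.07 0.06] op 0.0005
yaw 0.0466 z [-0.0014 -0.     -1.    ]
```

>>> apply_moves:
  commands: [0, 0.4, -0.5, 0, 0, 0, 0, 0, 0.7, -0.1, 0, 0, 0, 0, 0.1, 0.7, 0, 0, 0, 0, 0, 0.1, 0.7, 0, 0, 0, 0, 0, 0.1, 0.5, 0, 0, 0, 0, 0, 0, 0.3, 0, 0, 0, 0, 0]

```text
t: 14.62
tool_pos: [0.6754, -0.0912, 0.2397]
orientation: [3.125, 0.065, 0.015]
force: [3.5, -14.2, -5.8]
opening: 0.0002
```

```bash
python3 p.py
```

```text
t 14.62 tcp [ 0.6754 -0.0912  0.2397] rv [3.125 0.065 0.015] F [  3.5 -14.2  -5.8] T [-2.5  -0.6  -0.13] op 0.0002
yaw 0.0417 z [ 0.0102 -0.0158 -0.9998]
```

>>> apply_moves:
  commands: [-0.5, -0.8, 0, 0, 0, 0, 0, -1.6, -0.2, 0, 0, 0, 0, 0, -1.4, 0, 0, 0, 0, 0, 0, 0, 1.2, -0.3, 0, 0, 0, 0, 0, 0.8, 0, 0, 0, 0, 0, 0, 0, 0, 0, 0, 0, 0]

```text
t: 15.38
tool_pos: [0.6419, -0.0771, 0.2403]
orientation: [3.127, 0.068, 0.025]
force: [0.3, 0.1, 1.0]
opening: 0.0007
```

```bash
python3 p.py; python3 - <<'E'
from h import *
im,d=read_camera("wrist"); cv2.imwrite("pics/w4.png",im)
E
```

```text
t 15.38 tcp [ 0.6419 -0.0771  0.2403] rv [3.127 0.068 0.025] F [0.3 0.1 1. ] T [ 0.02  0.02 -0.02] op 0.0007
yaw 0.0438 z [ 0.0164 -0.0133 -0.9998]
```

View pics/w4.png

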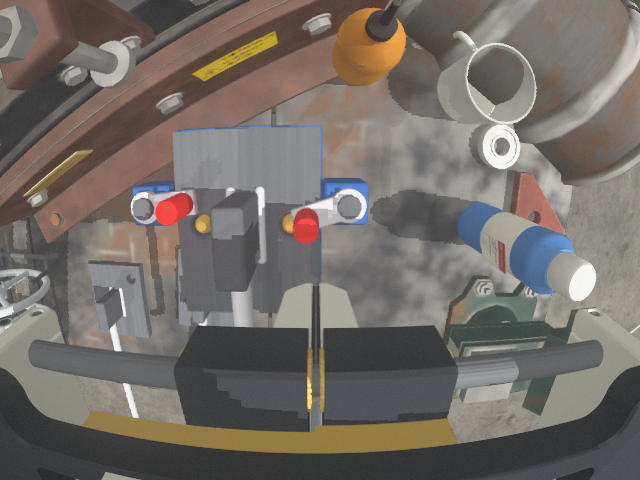

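Picture 7 shows the left latch square in at (172,208) and the right latch about 65° in at (305,225). Now pushing it home from the front.

>>> apply_moves:
  commands: [1.2, 0.1, -0.4, 0.012, 0.015, 0, 0, 1, 0.1, 0, 0, 0, 0, 0, 0.6, 0, 0, 0, 0, 0, 0, 0.4, 0, 0, 0, 0, 0, 0]

```text
t: 15.92
tool_pos: [0.674, -0.0744, 0.2359]
orientation: [3.14, 0.07, -0.004]
force: [-18.3, 1.5, 7.0]
opening: 0.0004
```

```bash
python3 p.py
```

```text
t 15.93 tcp [ 0.674  -0.0744  0.2359] rv [ 3.14   0.07  -0.004] F [-18.3   1.5   7. ] T [0.37 3.13 0.09] op 0.0004
yaw 0.0446 z [-2.8e-03 -6.0e-04 -1.0e+00]
```

>>> apply_moves:
  commands: [-1.2, 0, 0, 0, 0, 0, 0, 0, 0, 5, 0, 0, 0, 0, 0, 0, 5, 0, 0, 0, 0, -2, 3, 3, 0, 0, 0.18, 1, -2, 5, 0, 0, 0, 0.18, 2, -2, 5, 0, 0, 0, 0.18, 2, -2, 5, 0, 0, 0, 0.18, 2, -2, 5, 0, 0, 0, 0.18, 2]

```text
t: 16.92
tool_pos: [0.5604, 0.1557, 0.3685]
orientation: [2.776, 1.45, 0.006]
force: [1.1, 0.3, 0.0]
opening: 0.0203
```

```bash
python3 p.py; python3 - <<'E'
from h import *
print(read_state()["q"].round(3))
im,d=read_camera("side"); P=cloud("side",d); hsv=cv2.cvtColor(im,cv2.COLOR_BGR2HSV)
red=(np.hypot(P[...,0]-.674,P[...,1]+.04)<.09)&((hsv[...,0]<8)|(hsv[...,0]>172))&(hsv[...,1]>120)&(P[...,2]>.21)
n,l,s,c=cv2.connectedComponentsWithStats(red.astype(np.uint8))
for i in range(1,n):
  if s[i,4]>4: print("knob",s[i,4],c[i].round(),P[l==i].mean(0).round(4))
P=cloud("top",np.load("top0.npy"))
for x0 in(.4355,.4895,.543):
  a=P[(abs(P[...,0]-x0)<.014)&(abs(P[...,1]-.327)<.075)&(P[...,2]>.12)&(P[...,2]<.172)]
  f=np.polyfit(a[:,1]-.327,a[:,0],1); g=np.polyfit(a[:,1]-.327,a[:,2],2); print("wheel x",f[1].round(4),"slope",f[0].round(4),"ytop",(.327-g[1]/2/g[0]).round(4),"z",g[2].round(4),len(a))
E
```

```text
t 16.93 tcp [0.5604 0.1557 0.3685] rv [2.776 1.45  0.006] F [1.1 0.3 0. ] T [-0.04 -0.04  0.01] op 0.0203
yaw 0.9624 z [ 0.0076 -0.0068 -0.9999]
[ 0.188  0.064  1.289 -0.008  1.783  0.795]
knob 38 [354. 266.] [ 0.6859 -0.0101  0.2465]
knob 42 [343. 291.] [ 0.6881 -0.0718  0.2468]
wheel x 0.4353 slope 0.0005 ytop 0.3266 z 0.1633 161
wheel x 0.4892 slope 0.0016 ytop 0.3277 z 0.1633 160
wheel x 0.5428 slope -0.0041 ytop 0.3273 z 0.163 172
```

>>> apply_moves:
  commands: [-0.5, 4, -2, 0, 0, 0.18, 2.5, -0.5, 4, -2, 0, 0, 0.18, 2.5, -0.5, 4, -2, 0, 0, 0.18, 2.5, 0, 1.3, 0, 0, 0, 0.07, 2.5, 0, 0, 0, 0, 0, 0, 2.5]

```text
t: 17.6
tool_pos: [0.544, 0.2999, 0.31]
orientation: [2.191, 2.241, 0.023]
force: [-0.1, -0.6, -0.2]
opening: 0.025
```

```bash
cat > m3.py <<'E'
from h import *
import sys
exec(open("p.py").read().split("\n",1)[1]); print(s["q"].round(2))
m=camera_model("wrist"); im,d=read_camera("wrist"); P=wcloud(d,m)
for x0 in(.4370,.491,.545):
  a=P[(d>0)&(abs(P[...,0]-x0)<.014)&(abs(P[...,1]-.327)<.075)&(P[...,2]>.12)&(P[...,2]<.172)]
  if len(a)<40: continue
  f=np.polyfit(a[:,1]-.327,a[:,0],1); g=np.polyfit(a[:,1]-.327,a[:,2],2); print("wheel x",f[1].round(4),"slope",f[0].round(4),"ytop",(.327-g[1]/2/g[0]).round(4),"z",g[2].round(4),len(a))
cv2.imwrite("pics/w5.png",im)
E
python3 m3.py
```

```text
t 17.6 tcp [0.544  0.2999 0.31  ] rv [2.191 2.241 0.023] F [-0.1 -0.6 -0.2] T [-0.09 -0.09  0.07] op 0.025
yaw 1.5931 z [ 0.0158  0.0052 -0.9999]
[ 0.42  0.15  1.3  -0.    1.67  0.4 ]
wheel x 0.4385 slope -0.0056 ytop 0.3272 z 0.163 1507
wheel x 0.4918 slope -0.0048 ytop 0.3272 z 0.1631 1573
wheel x 0.5446 slope -0.0015 ytop 0.327 z 0.1632 1565
```

>>> apply_moves:
  commands: [0, -1, -4, -0.005, 0.016, -0.018, 2.5, 0, 0, -4, 0, 0, 0, 2.5, 0, 0, -3, 0, 0, 0, 2.5, 0, 0, 0, 0, 0, 0, 2.5]

```text
t: 18.15
tool_pos: [0.5471, 0.2849, 0.2006]
orientation: [2.231, 2.207, 0.007]
force: [-0.7, -0.1, 0.3]
opening: 0.0248
```

```bash
python3 p.py
```

```text
t 18.15 tcp [0.5471 0.2849 0.2006] rv [2.231 2.207 0.007] F [-0.7 -0.1  0.3] T [-0.04 -0.04  0.04] op 0.0248
yaw 1.56 z [ 6.e-03  6.e-04 -1.e+00]
```

>>> apply_moves:
  commands: [-0.3, 0.4, -2, 0, 0.006, 0.012, 2.5, -0.1, 0, -2, 0, 0, 0, 2.5, 0, 0, -1.8, 0, 0, 0, 2.5, 0, 0, 0, 0, 0, 0, 2.5]

```text
t: 18.65
tool_pos: [0.5448, 0.2889, 0.1425]
orientation: [2.221, 2.22, 0.008]
force: [0.4, -0.6, 0.8]
opening: 0.0252
```

```bash
python3 p.py
```

```text
t 18.65 tcp [0.5448 0.2889 0.1425] rv [2.221 2.22  0.008] F [ 0.4 -0.6  0.8] T [-0.04 -0.11 -0.02] op 0.0252
yaw 1.57 z [ 0.0045  0.0026 -1.    ]
```

>>> apply_moves:
  commands: [0, 0, -0.6, 0, 0.004, 0, 2.5, 0, 0, 0, 0, 0, 0, 0.3, 0, 0, 0, 0, 0, 0, 0.3, 0, 0, 0, 0, 0, 0, 0.3, 0, 0, 2, 0, 0, 0, 0.3, 0, 0, 3, 0, 0, 0, 0.3, 0, 0, 3, 0, 0, 0, 0.3, 0, 0, 5, 0, 0, 0, 0.3]
  squeeze: 40

```text
t: 19.65
tool_pos: [0.5434, 0.2884, 0.2711]
orientation: [-2.22, -2.219, 0.002]
force: [-0.7, 1.1, -1.6]
opening: 0.0092
```

```bash
python3 p.py
```

```text
t 19.65 tcp [0.5434 0.2884 0.2711] rv [-2.220e+00 -2.219e+00  2.000e-03] F [-0.7  1.1 -1.6] T [-0.09 -0.14 -0.05] op 0.0092
yaw 1.5701 z [-0.0031  0.001  -1.    ]
```

>>> apply_moves:
  commands: [0, 0, 5, 0, 0, 0, 0.3, -2.5, -2, 1, 0, 0, 0, 0.3, -4, -4, 0, 0, 0, 0.01, 0.3, -4, -4.5, 0, 0, 0, 0.03, 0.3, 0, -6, 0, 0, 0, 0, 0.3, 0, -6, 0, 0, 0, 0, 0.3, 0, -6, 0, 0, 0, 0, 0.3, 0, 0, 0, 0, 0, 0, 0.3]

```text
t: 20.65
tool_pos: [0.4359, -0.0032, 0.3549]
orientation: [2.164, 2.258, 0.035]
force: [0.4, 1.3, -1.1]
opening: 0.0088
```

```bash
python3 p.py
```

```text
t 20.65 tcp [ 0.4359 -0.0032  0.3549] rv [2.164 2.258 0.035] F [ 0.4  1.3 -1.1] T [-0.05 -0.08  0.  ] op 0.0088
yaw 1.6131 z [ 0.0255  0.0062 -0.9997]
```

>>> apply_moves:
  commands: [0.3, -5, -2, -0.006, 0.025, 0, 0.3, 0, -3.5, -3, 0, 0, 0, 0.3, 0, 0, -2, 0, 0, 0, 0.3, 0, 0, 0, 0, 0, 0, 0.3]

```text
t: 21.15
tool_pos: [0.4403, -0.0872, 0.2893]
orientation: [2.167, 2.265, 0.01]
force: [0.1, 0.7, -1.1]
opening: 0.0087
```

```bash
cat > m4.py <<'E'
from h import *
exec(open("p.py").read().split("\n",1)[1])
t=s["tool_pos"]; im,d=read_camera("side"); P=cloud("side",d)
cx=t[0];cy=t[1]+.038;cz=t[2]-.054
a=P[(d>0)&(abs(P[...,0]-cx)<.025)&(abs(P[...,1]-cy)<.1)&(abs(P[...,2]-cz)<.1)]
r=np.hypot(a[:,1]-cy,a[:,2]-cz); a=a[(r>.06)&(r<.09)]
from scipy.optimize import least_squares
o=least_squares(lambda p:np.hypot(a[:,1]-p[0],a[:,2]-p[1])-.077,[cy,cz],loss="soft_l1",f_scale=.003).x
f=np.polyfit(a[:,1]-o[0],a[:,0],1)
print(len(a),"expect",cx,cy,cz,"centre fit y,z",o.round(4),"x",f[1].round(4),"slope",f[0].round(4))
cv2.imwrite("pics/s5.png",cv2.resize(im[180:380,170:430],None,fx=3,fy=3,interpolation=cv2.INTER_CUBIC))
E
python3 m4.py
```

```text
t 21.15 tcp [ 0.4403 -0.0872  0.2893] rv [2.167 2.265 0.01 ] F [ 0.1  0.7 -1.1] T [-0.03 -0.09 -0.04] op 0.0087
yaw 1.615 z [ 8.9e-03  1.0e-04 -1.0e+00]
390 expect 0.4402837546267992 -0.049195880922696576 0.23527779996681952 centre fit y,z [-0.049   0.2386] x 0.44 slope -0.0446
```

View pics/s5.png

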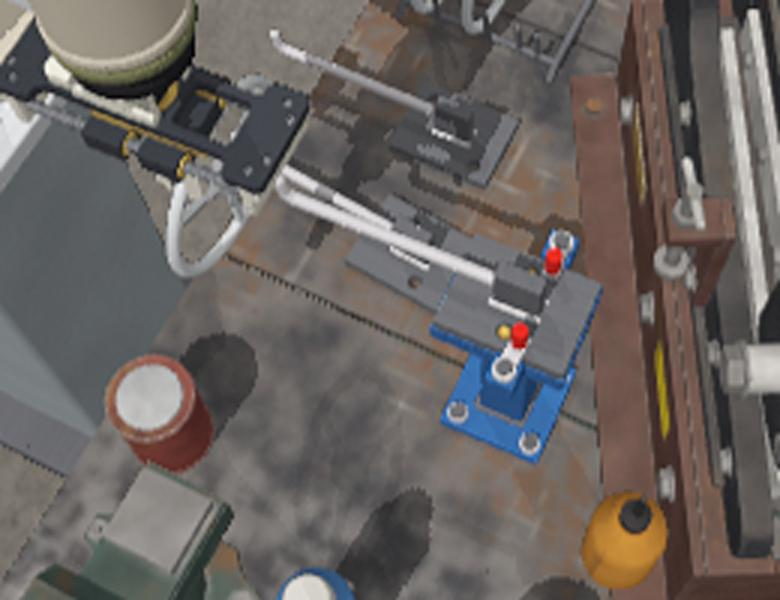

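Picture 8 shows the wheel held upright in front of the hook tip (285,185) with both latches square in. Lowering to passing height, then sliding over the bar.

>>> apply_moves:
  commands: [0, 0, -2.2, 0, 0.009, 0, 0.3, 0, 0, 0, 0, 0, 0, 0.3]

```text
t: 21.45
tool_pos: [0.4418, -0.0855, 0.2691]
orientation: [2.166, 2.271, 0.003]
force: [0.6, 0.9, -1.2]
opening: 0.009
```

```bash
python3 m4.py
```

```text
t 21.45 tcp [ 0.4418 -0.0855  0.2691] rv [2.166 2.271 0.003] F [ 0.6  0.9 -1.2] T [-0.06 -0.13 -0.01] op 0.009
yaw 1.6184 z [ 0.0038 -0.001  -1.    ]
379 expect 0.4417600526171347 -0.04749909459038059 0.2150573480496329 centre fit y,z [-0.0475  0.2184] x 0.4411 slope -0.0506
```

>>> apply_moves:
  commands: [2, 0.1, 0, 0, 0, -0.004, 0.3, 2.6, 0.1, 0, 0, 0, 0, 0.3, 2.6, 0.05, 0, 0, 0, 0, 0.3, 2.6, 0.05, 0, 0, 0, 0, 0.3, 2.6, 0.05, 0, 0, 0, 0, 0.3, 2.4, 0.05, 0, 0, 0, 0, 0.3, 0, 0, 0, 0, 0, 0, 0.3]

```text
t: 22.38
tool_pos: [0.5974, -0.0795, 0.2753]
orientation: [2.161, 2.264, 0.01]
force: [-0.0, 0.3, -1.7]
opening: 0.009
```

```bash
python3 p.py
```

```text
t 22.38 tcp [ 0.5974 -0.0795  0.2753] rv [2.161 2.264 0.01 ] F [-0.   0.3 -1.7] T [-0.06 -0.07 -0.02] op 0.009
yaw 1.6172 z [ 0.0131 -0.0033 -0.9999]
```

>>> apply_moves:
  commands: [0, -0.15, -1.5, 0.003, 0.013, 0, 0.3, 0, 0, -1.5, 0, 0, 0, 0.3, 0, 0, -0.6, 0, 0, 0, 0.3, 0, 0, 0, 0, 0, 0, 0.3]

```text
t: 22.88
tool_pos: [0.5954, -0.0809, 0.2366]
orientation: [-2.168, -2.271, 0.002]
force: [0.7, -0.5, -0.3]
opening: 0.0089
```

```bash
python3 p.py
```

```text
t 22.88 tcp [ 0.5954 -0.0809  0.2366] rv [-2.168e+00 -2.271e+00  2.000e-03] F [ 0.7 -0.5 -0.3] T [-0.05 -0.11 -0.01] op 0.0089
yaw 1.6172 z [-0.002  0.    -1.   ]
```

>>> apply_moves:
  commands: [0, 0, -0.2, 0, 0, 0, 0.3, 0, 0, 0, 0, 0, 0, 2.2, 0, 0, 0, 0, 0, 0, 2.2, 0, 0, 1.5, 0, 0, 0, 2.2, 0, 0, 4, 0, 0, 0, 2.2, -2, 3, 4, 0, 0, 0, 2.2, -2, 5, 3, 0, 0, 0, 2.2, 0, 0, 0, 0, 0, 0, 2.2]

```text
t: 23.88
tool_pos: [0.5544, 0.0006, 0.37]
orientation: [2.169, 2.268, 0.005]
force: [-0.8, -0.3, -0.1]
opening: 0.0222
```

```bash
python3 p.py; python3 - <<'E'
from h import *
im,d=read_camera("side"); cv2.imwrite("pics/s6.png",cv2.resize(im[180:380,170:430],None,fx=3,fy=3,interpolation=cv2.INTER_CUBIC))
E
```

```text
t 23.88 tcp [0.5544 0.0006 0.37  ] rv [2.169 2.268 0.005] F [-0.8 -0.3 -0.1] T [-0.08 -0.07  0.08] op 0.0222
yaw 1.6154 z [ 4.3e-03  2.0e-04 -1.0e+00]
```

View pics/s6.png

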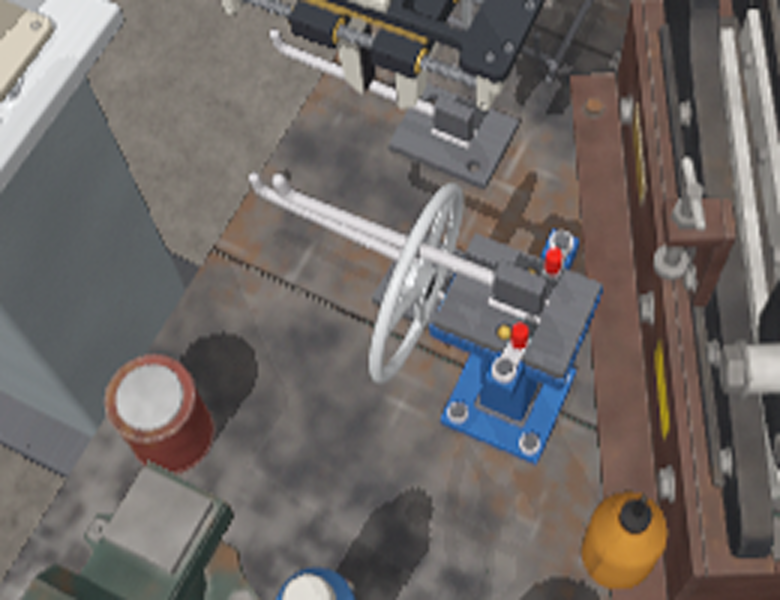

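Picture 9 shows wheel 1 hanging on the bar at (415,280). The middle head has been knocked a few cm forward (its tip is now at (255,180)) but lies flat. Next is the middle wheel.

>>> apply_moves:
  commands: [-1.5, 5.5, 0, 0, 0, -0.02, 2.5, -1.3, 6, 0, 0, 0, -0.02, 2.5, -1, 6, 0, 0, 0, 0, 2.5, -1, 6, 0, 0, 0, 0, 2.5, -1, 5, -3, 0, 0, 0, 2.5, -0.4, 0.6, -5, 0, 0, 0, 2.5, 0, 0, -4.5, 0, 0, 0, 2.5, 0, 0, 0, 0, 0, 0, 2.5]

```text
t: 24.92
tool_pos: [0.4915, 0.291, 0.2342]
orientation: [2.228, 2.213, -0.013]
force: [-1.0, -0.8, -1.0]
opening: 0.0249
```

```bash
python3 m3.py
```

```text
t 24.93 tcp [0.4915 0.291  0.2342] rv [ 2.228  2.213 -0.013] F [-1.  -0.8 -1. ] T [-0.08 -0.1   0.02] op 0.0249
yaw 1.5638 z [-0.0049 -0.0068 -1.    ]
[ 0.45  0.05  1.54 -0.    1.55  0.45]
wheel x 0.438 slope -0.0046 ytop 0.3272 z 0.163 2502
wheel x 0.4909 slope -0.0048 ytop 0.327 z 0.1631 2584
```

>>> apply_moves:
  commands: [0, -0.1, -3, 0.006, -0.005, 0.01, 2.5, 0, 0, -3, 0, 0, 0, 2.5, 0, 0, -1.8, 0, 0, 0, 2.5, 0, 0, 0, 0, 0, 0, 2.5]

```text
t: 25.48
tool_pos: [0.4999, 0.2903, 0.1684]
orientation: [2.217, 2.215, 0.026]
force: [-0.1, 0.0, 0.2]
opening: 0.0253
```

```bash
python3 p.py
```

```text
t 25.48 tcp [0.4999 0.2903 0.1684] rv [2.217 2.215 0.026] F [-0.1  0.   0.2] T [-0.03 -0.12  0.01] op 0.0253
yaw 1.57 z [ 0.0172  0.0066 -0.9998]
```

>>> apply_moves:
  commands: [-0.9, -0.1, -0.5, -0.006, 0.017, 0, 2.5, 0, 0, 0, 0, 0, 0, 2.5, -0.1, 0, -1.8, 0, 0.002, 0, 2.5, 0, 0, 0, 0, 0, 0, 2.5]

```text
t: 25.98
tool_pos: [0.4913, 0.29, 0.1482]
orientation: [-2.222, -2.22, -0.005]
force: [-0.3, 0.1, 0.3]
opening: 0.0252
```

```bash
python3 p.py
```

```text
t 25.98 tcp [0.4913 0.29   0.1482] rv [-2.222 -2.22  -0.005] F [-0.3  0.1  0.3] T [-0.01 -0.08  0.01] op 0.0252
yaw 1.5697 z [ 0.0019  0.0025 -1.    ]
```

>>> apply_moves:
  commands: [0, -0.1, -1.1, 0, 0, 0, 2.5, 0, 0, 0, 0, 0, 0, 0.3, 0, 0, 0, 0, 0, 0, 0.3, 0, 0, 0, 0, 0, 0, 0.3, 0, 0, 2, 0, 0, 0, 0.3, 0, 0, 3, 0, 0, 0, 0.3, 0, 0, 3, 0, 0, 0, 0.3, 0, 0, 5, 0, 0, 0, 0.3]
  squeeze: 40

```text
t: 26.98
tool_pos: [0.4886, 0.2877, 0.2693]
orientation: [-2.221, -2.218, 0.006]
force: [1.0, -0.1, -1.8]
opening: 0.0091
```

>>> apply_moves:
  commands: [0, 0, 5, 0, 0, 0, 0.3, -2, -2, 2, 0, 0, 0.02, 0.3, -3, -5, 0, 0, 0, 0.02, 0.3, -0.5, -6, 0, 0, 0, 0, 0.3, 0, -6, 0, 0, 0, 0, 0.3, 0, -6, 0, 0, 0, 0, 0.3, 0, -4, 0, 0, 0, 0, 0.3, 0, 0, 0, 0, 0, 0, 0.3]

```text
t: 27.98
tool_pos: [0.4319, -0.0091, 0.3629]
orientation: [2.164, 2.258, 0.029]
force: [0.2, 0.9, -1.5]
opening: 0.0093
```

```bash
python3 p.py
```

```text
t 27.98 tcp [ 0.4319 -0.0091  0.3629] rv [2.164 2.258 0.029] F [ 0.2  0.9 -1.5] T [-0.01 -0.08 -0.05] op 0.0093
yaw 1.6136 z [ 0.0227  0.0038 -0.9997]
```

>>> apply_moves:
  commands: [0.5, -4.5, -2.5, -0.004, 0.023, 0, 0.3, 0, -3.3, -3, 0, 0, 0, 0.3, 0, 0, -3.4, 0, 0, 0, 0.3, 0, 0, 0, 0, 0, 0, 0.3]

```text
t: 28.48
tool_pos: [0.4383, -0.0862, 0.2779]
orientation: [2.167, 2.267, 0.008]
force: [0.1, -0.0, -0.9]
opening: 0.0093
```

```bash
python3 m4.py
```

```text
t 28.48 tcp [ 0.4383 -0.0862  0.2779] rv [2.167 2.267 0.008] F [ 0.1 -0.  -0.9] T [-0.11 -0.04 -0.01] op 0.0093
yaw 1.6158 z [ 7.6e-03 -4.0e-04 -1.0e+00]
379 expect 0.4382723005166577 -0.0481919957510352 0.2238954632955899 centre fit y,z [-0.0474  0.2284] x 0.4382 slope -0.0469
```

>>> apply_moves:
  commands: [0, 0, -1.3, 0, 0.008, 0, 0.3, 0, 0, 0, 0, 0, 0, 0.3, 2, 0.05, 0, 0, 0, 0, 0.3, 2.6, 0.1, -0.05, 0, 0, 0, 0.3, 2.6, 0.1, -0.1, 0, 0, 0, 0.3, 2.6, 0.05, -0.1, 0, 0, 0, 0.3, 2.3, 0.05, 0, 0, 0, 0, 0.3, 0, 0, 0, 0, 0, 0, 0.3]

```text
t: 29.52
tool_pos: [0.5685, -0.0799, 0.2739]
orientation: [2.154, 2.266, 0.011]
force: [-0.8, 0.4, -1.1]
opening: 0.009
```

```bash
python3 p.py
```

```text
t 29.52 tcp [ 0.5685 -0.0799  0.2739] rv [2.154 2.266 0.011] F [-0.8  0.4 -1.1] T [-0.08 -0.08 -0.02] op 0.009
yaw 1.6215 z [ 0.0159 -0.0049 -0.9999]
```

>>> apply_moves:
  commands: [-0.8, -0.2, -1, 0.005, 0.016, -0.005, 0.3, 0, -0.1, -1.5, 0, 0, 0, 0.3, 0, 0, -0.9, 0, 0, 0, 0.3, 0, 0, 0, 0, 0, 0, 0.3]

```text
t: 30.02
tool_pos: [0.5577, -0.083, 0.2376]
orientation: [-2.169, -2.27, 0.002]
force: [1.1, -0.1, -0.4]
opening: 0.0091
```

```bash
python3 p.py
```

```text
t 30.02 tcp [ 0.5577 -0.083   0.2376] rv [-2.169e+00 -2.270e+00  2.000e-03] F [ 1.1 -0.1 -0.4] T [-0.08 -0.08 -0.02] op 0.0091
yaw 1.6162 z [-2.4e-03  3.0e-04 -1.0e+00]
```

>>> apply_moves:
  commands: [0, 0, -0.3, 0, 0, 0, 0.3, 0, 0, 0, 0, 0, 0, 2, 0, 0, 0, 0, 0, 0, 2, 0, 0, 1.5, 0, 0, 0, 2, 0, 0, 4, 0, 0, 0, 2, -2, 3, 4, 0, 0, 0, 2, -2, 5, 3, 0, 0, -0.02, 2.5, -1, 5.5, 0, 0, 0, -0.02, 2.5]

```text
t: 31.02
tool_pos: [0.5071, 0.0521, 0.37]
orientation: [2.222, 2.217, 0.006]
force: [1.3, 0.1, 0.4]
opening: 0.0251
```

```bash
python3 p.py; python3 - <<'E'
from h import *
im,d=read_camera("side"); cv2.imwrite("pics/s7.png",cv2.resize(im[180:380,170:430],None,fx=3,fy=3,interpolation=cv2.INTER_CUBIC))
E
```

```text
t 31.02 tcp [0.5071 0.0521 0.37  ] rv [2.222 2.217 0.006] F [1.3 0.1 0.4] T [-0.02 -0.12  0.  ] op 0.0251
yaw 1.5687 z [ 4.5e-03  7.0e-04 -1.0e+00]
```

View pics/s7.png

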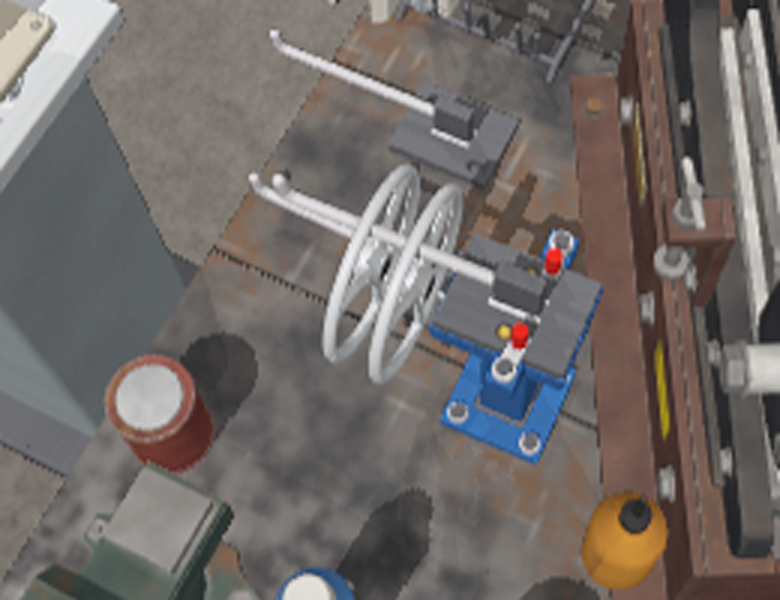

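Picture 10 shows two wheels hanging apart, at (370,265) and (415,285). Next is the third wheel.

>>> apply_moves:
  commands: [-1.7, 6, 0, 0, 0, 0, 2.5, -1.7, 6, 0, 0, 0, 0, 2.5, -1.7, 6, -1, 0, 0, 0, 2.5, -1.5, 5, -3, 0, 0, 0, 2.5, -0.5, 0.7, -5, 0, 0, 0, 2.5, 0, 0, -4.5, 0, 0, 0, 2.5, 0, 0, -2, 0, 0, 0, 2.5, 0, 0, 0, 0, 0, 0, 2.5]

```text
t: 32.08
tool_pos: [0.4348, 0.2966, 0.2218]
orientation: [2.21, 2.226, 0.031]
force: [-0.3, 0.4, 0.6]
opening: 0.0254
```

```bash
python3 m3.py
```

```text
t 32.08 tcp [0.4348 0.2966 0.2218] rv [2.21  2.226 0.031] F [-0.3  0.4  0.6] T [-0.04 -0.05 -0.02] op 0.0254
yaw 1.5779 z [ 0.0173  0.0104 -0.9998]
[ 0.5  -0.09  1.71  0.    1.51  0.49]
wheel x 0.4367 slope -0.0016 ytop 0.3269 z 0.163 2893
```

>>> apply_moves:
  commands: [0.2, -0.7, -3, -0.01, 0.017, -0.005, 2.5, 0, 0, -2, 0, 0, 0, 2.5, 0, 0, 0, 0, 0, 0, 2.5]

```text
t: 32.5
tool_pos: [0.4401, 0.2896, 0.1746]
orientation: [2.219, 2.221, 0.01]
force: [0.6, -0.4, 0.2]
opening: 0.0253
```

```bash
python3 p.py
```

```text
t 32.5 tcp [0.4401 0.2896 0.1746] rv [2.219 2.221 0.01 ] F [ 0.6 -0.4  0.2] T [-0.   -0.03 -0.02] op 0.0253
yaw 1.5714 z [ 0.006   0.0029 -1.    ]
```

>>> apply_moves:
  commands: [-0.4, 0, -2, -0.003, 0.008, 0, 2.5, -0.1, 0, -1.2, 0, 0.002, 0, 2.5, 0, 0, 0, 0, 0, 0, 2.5]

```text
t: 32.88
tool_pos: [0.4356, 0.2895, 0.1416]
orientation: [-2.22, -2.219, 0.004]
force: [-0.6, 0.5, 0.7]
opening: 0.0249
```

```bash
python3 p.py
```

```text
t 32.88 tcp [0.4356 0.2895 0.1416] rv [-2.22  -2.219  0.004] F [-0.6  0.5  0.7] T [-0.06 -0.09  0.01] op 0.0249
yaw 1.5708 z [-3.7e-03  2.0e-04 -1.0e+00]
```

>>> apply_moves:
  commands: [0.1, 0, -0.5, 0, -0.003, 0, 2.5, 0, 0, 0, 0, 0, 0, 0.3, 0, 0, 0, 0, 0, 0, 0.3, 0, 0, 0, 0, 0, 0, 0.3, 0, 0, 2, 0, 0, 0, 0.3, 0, 0, 3, 0, 0, 0, 0.3, 0, 0, 3, 0, 0, 0, 0.3, 0, 0, 5, 0, 0, 0, 0.3]
  squeeze: 40

```text
t: 33.88
tool_pos: [0.4339, 0.2882, 0.2654]
orientation: [-2.219, -2.22, 0.013]
force: [-0.0, 1.0, -1.4]
opening: 0.0091
```

>>> apply_moves:
  commands: [0, 0, 5, 0, 0, 0, 0.3, 0, -3, 2, 0, 0, 0.02, 0.3, 0, -6, 0, 0, 0, 0.02, 0.3, 0, -6, 0, 0, 0, 0, 0.3, 0, -6, 0, 0, 0, 0, 0.3, 0, -6, 0, 0, 0, 0, 0.3, 0, -3, 0, 0, 0, 0, 0.3, 0, 0, 0, 0, 0, 0, 0.3]

```text
t: 34.88
tool_pos: [0.4336, -0.0196, 0.3446]
orientation: [2.169, 2.267, 0.002]
force: [-0.1, 0.7, -1.3]
opening: 0.009
```

```bash
python3 p.py
```

```text
t 34.88 tcp [ 0.4336 -0.0196  0.3446] rv [2.169e+00 2.267e+00 2.000e-03] F [-0.1  0.7 -1.3] T [-0.09 -0.05 -0.01] op 0.009
yaw 1.6147 z [ 0.0041 -0.002  -1.    ]
```

>>> apply_moves:
  commands: [0.3, -3.5, -2.5, 0, 0.004, 0, 0.3, 0, -3, -3, 0, 0, 0, 0.3, 0, 0, -2, 0, 0, 0, 0.3, 0, 0, 0, 0, 0, 0, 0.3]

```text
t: 35.38
tool_pos: [0.4373, -0.0833, 0.2686]
orientation: [2.168, 2.27, 0.002]
force: [-0.7, 0.4, -1.1]
opening: 0.0089
```

```bash
python3 m4.py
```

```text
t 35.38 tcp [ 0.4373 -0.0833  0.2686] rv [2.168e+00 2.270e+00 2.000e-03] F [-0.7  0.4 -1.1] T [-0.02 -0.1   0.02] op 0.0089
yaw 1.6169 z [ 2.5e-03 -7.0e-04 -1.0e+00]
378 expect 0.43734739981803206 -0.045288656872843634 0.21461151457896632 centre fit y,z [-0.0458  0.2183] x 0.4369 slope -0.0476
```

>>> apply_moves:
  commands: [2, -0.1, 0, 0, 0, 0, 0.3, 2.6, 0, -0.05, 0, 0, 0, 0.3, 2.4, 0, -0.05, 0, 0, 0, 0.3, 0.7, 0, 0, 0, 0, 0, 0.3, 0, 0, 0, 0, 0, 0, 0.3]

```text
t: 36.05
tool_pos: [0.5199, -0.0806, 0.2761]
orientation: [2.155, 2.27, 0.011]
force: [-0.9, -0.2, -1.4]
opening: 0.0087
```

```bash
python3 p.py
```

```text
t 36.05 tcp [ 0.5199 -0.0806  0.2761] rv [2.155 2.27  0.011] F [-0.9 -0.2 -1.4] T [-0.11 -0.08 -0.02] op 0.0087
yaw 1.6228 z [ 0.013  -0.003  -0.9999]
```

>>> apply_moves:
  commands: [0.3, -0.3, -1.2, 0.003, 0.013, -0.005, 0.3, 0, 0, -1.5, 0, 0, 0, 0.3, 0, 0, -0.8, 0, 0, 0, 0.3, 0, 0, 0, 0, 0, 0, 0.3]

```text
t: 36.55
tool_pos: [0.5213, -0.0836, 0.2383]
orientation: [-2.168, -2.271, 0.002]
force: [0.3, -0.9, -1.1]
opening: 0.0091
```

```bash
python3 p.py
```

```text
t 36.55 tcp [ 0.5213 -0.0836  0.2383] rv [-2.168e+00 -2.271e+00  2.000e-03] F [ 0.3 -0.9 -1.1] T [-0.09 -0.16 -0.01] op 0.0091
yaw 1.6173 z [-2.2e-03  3.0e-04 -1.0e+00]
```

>>> apply_moves:
  commands: [0, 0, -0.3, 0, 0, 0, 0.3, 0, 0, 0, 0, 0, 0, 2, 0, 0, 0, 0, 0, 0, 2, 0, 0, 1.5, 0, 0, 0, 2, 0, 0, 4, 0, 0, 0, 2, 0, 3, 4, 0, 0, 0, 2, -1, 6, 3, 0, 0, 0, 2, -1, 6, 0, 0, 0, 0, 2]

```text
t: 37.55
tool_pos: [0.5022, 0.0616, 0.3681]
orientation: [2.176, 2.262, 0.006]
force: [1.0, 0.2, -0.4]
opening: 0.02
```

>>> apply_moves:
  commands: [-1, 6, 0, 0, 0, 0, 2, -1, 6, 0, 0, 0, 0, 2, 0, 0, 0, 0, 0, 0, 2, 0, 0, 0, 0, 0, 0, 2, 0, 0, 0, 0, 0, 0, 2, 0, 0, 0, 0, 0, 0, 2]

```text
t: 38.3
tool_pos: [0.4818, 0.1865, 0.3762]
orientation: [2.169, 2.26, 0.019]
force: [-0.4, 0.2, -0.2]
opening: 0.02
```

```bash
python3 p.py; python3 - <<'E'
from h import *
im,d=read_camera("side"); cv2.imwrite("pics/s8.png",cv2.resize(im[160:400,130:450],None,fx=2.5,fy=2.5,interpolation=cv2.INTER_CUBIC))
P=cloud("side",d)
hsv=cv2.cvtColor(im,cv2.COLOR_BGR2HSV)
red=(np.hypot(P[...,0]-.674,P[...,1]+.04)<.09)&((hsv[...,0]<8)|(hsv[...,0]>172))&(hsv[...,1]>120)&(P[...,2]>.21)
n,l,s,c=cv2.connectedComponentsWithStats(red.astype(np.uint8))
for i in range(1,n):
  if s[i,4]>4: print("knob",P[l==i].mean(0).round(4))
q=P[(abs(P[...,0]-.674)<.06)&(abs(P[...,1]+.04)<.04)&(P[...,2]>.215)&(P[...,2]<.23)]; print("plate z",np.median(q[:,2]),len(q))
for n in("hook_head_1","wheel_1_center","spray_can","tape_measure","red_tin"):
  for r in spot_point(n,"side"):
    if r["conf"]>.35: print(n,round(r["conf"],2),w("side",r["point"]).round(3))
E
```

```text
t 38.3 tcp [0.4818 0.1865 0.3762] rv [2.169 2.26  0.019] F [-0.4  0.2 -0.2] T [-0.05 -0.1   0.03] op 0.02
yaw 1.6121 z [ 0.0148  0.0028 -0.9999]
knob [ 0.6859 -0.0098  0.2458]
knob [ 0.6883 -0.0718  0.2466]
plate z 0.22192964533950782 1218
hook_head_1 0.95 [ 0.518  0.171 -0.001]
hook_head_1 0.72 [ 0.675 -0.038  0.211]
hook_head_1 0.68 [0.576 0.028 0.004]
wheel_1_center 0.71 [ 0.521 -0.047  0.176]
spray_can 0.89 [ 0.632 -0.277 -0.003]
tape_measure 0.56 [0.405 0.452 0.003]
red_tin 0.55 [ 0.432 -0.195  0.   ]
```

View pics/s8.png

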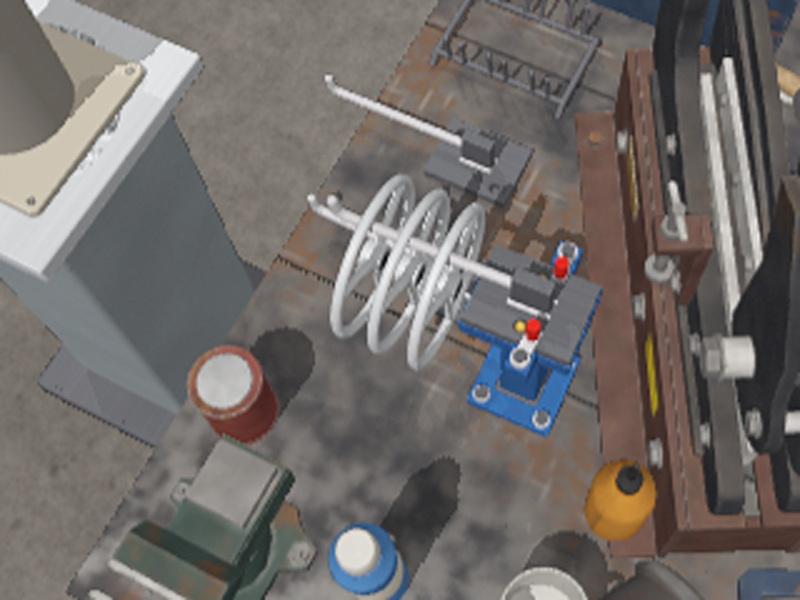

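Picture 11 shows all three wheels hanging apart at (370,260), (410,270) and (445,285), with the rack empty and both latches in. Last check before handing in: whether the displaced head lies flat.

```bash
python3 - <<'E'
from h import *
for c in("top","side"):
  im,d=read_camera(c); P=cloud(c,d)
  a=P[(abs(P[...,0]-.576)<.045)&(abs(P[...,1]-.028)<.034)&(P[...,2]>-.01)&(P[...,2]<.03)]
  A=np.c_[a[:,0]-.576,a[:,1]-.028,np.ones(len(a))]; print(c,len(a),"plate tilt,z",np.linalg.lstsq(A,a[:,2],rcond=None)[0].round(4),np.percentile(a[:,2],[5,50,95]).round(4))
E
```

```text
top 399 plate tilt,z [-0.0042  0.013   0.0127] [0.0047 0.0133 0.0188]
side 37 plate tilt,z [0.0936 0.0067 0.0138] [0.0093 0.0132 0.0254]
```

The head lies flat: its plate top is at about 0.013 with no real tilt. Handing in.

```bash
python3 -c "
from h import *
st(); print(close_job())"
```

```text
t 38.7 tcp [0.4813 0.1877 0.3759] rv [2.167 2.263 0.019] F [-0.3  0.5 -0.4] T [-0.06 -0.13 -0.01] op 0.0201
the job is handed in; nothing more can be done
None
```

The job is done and handed in at about 38.7 s, with the arm clear of everything.

**Head:** The pins stand square across at (0, 24), and the camera showed matching holes on the head that lay at y ≈ −0.07, so I tried that one first. It dropped fully on at the first try. Its plate top measured 0.222 m (expected 0.222), its bar is level and points to the front, and the pins show in its holes.

**Latches:** I pushed both in until the push force rose to about 20 N, which I took as the stop. Both knobs measured within 2 mm of their square-in positions.

**Wheels:** I lifted all three out by the rim and hung them on the bar at about x = 0.595, 0.558 and 0.521. In the last picture they hang upright and apart, and the rack is empty.

**Left on the table:** The two heads that don't match the pins were left on the table. During the run the middle one was knocked about 4 cm to (0.576, 0.028) while the arm was away. The top camera shows it flat, with the plate at 0.013 m and a tilt of about 0.01. The side camera gave a tilt of about 0.09, but from only 37 mostly hidden points, so I trusted the top view. The spray can, tape measure and red tin are where they started, within the cameras' few-millimetre accuracy.

**Refused call:** One move call was turned down because I miscounted the numbers. It moved nothing.

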